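Restock a water bath with cover balls from a low bay and set its dial

ROBOT

A 6-joint arm with a two-finger parallel gripper is mounted at the origin on the work surface. World frame = base frame: x ahead of the robot, y to its left, z up, the work surface at z = 0. Lengths are in mm, angles in rad, forces in N, time in s.
With the tool pointing down it reaches from about 275 to 1000 mm from the base axis. Payload 8.4 kg.
Tool frame: the origin (TCP) lies at the very end of the fingers, on their centre line; the grasp point (between the pads) lies 19 mm behind it; z points along the fingers, y is the direction in which the jaws open and shut (so a half turn about z gives the same grasp; the last joint's range is limited). The gripper opens to 85 mm and grips with 20 to 120 N. Pads are 22 mm wide; open, the fingers measure 114 mm over their backs; the gripper's body (76 mm by 85 mm) begins 54 mm behind the grasp point. The pads swing forward as they close: fully open they stand 13 mm farther back than shut.
Start: joints at [1.278, 0.353, 1.633, -0, 1.155, -0.002], TCP at [179.198, 598.762, 231.281] pointing down, gripper open.
Joint ranges: [-2.63, 2.63], [-0.92, 2.1], [0.06, 2.66], [-1.3, 4.44], [0, 2.69], [-3.02, 3.02]. Speed limits (rad/s): [2.22, 2.22, 2.79, 3.14, 3.14, 3.14].

INTERFACE

Orientations are given as [roll, pitch, yaw] about the fixed x, y, z axes, in that order (R = Rz(yaw) Ry(pitch) Rx(roll)).
In Python, from rig import r, vision gives the robot as it stands.
- The arm moves only by the tool move_arm, never from a script. Its argument "series" is text: rows parted by semicolons, each of 7 numbers parted by spaces: the closure, from -1 (fully open) to 1 (shut), then the shift along the tool's x, y, z in units of 40 mm (1.0 is 40 mm), then the turn, a rotation vector about the tool's x, y, z in degrees. In form: grip tx ty tz ax ay az; .... A call has 1 to 20 rows; each row shifts and turns the pose as measured when the row begins, along the tool's axes as they then stand; what a row does not reach is not made up. A row lasts 1/8 s, in which the tool goes at most 62.5 mm and 10.7 degrees, less where a joint would pass 70% of its speed; a pose out of reach is approached as far as the arm can. A call is refused whole if a number of a shift passes 1 or a number of a turn 10.7, either way. A call with a gripper value outside its range is refused whole. The fingers move at their own pace and stop on an object; "grip_force" is the grip in N (left out, the last holds). Time passes only in rows, so rows that do not move let the fingers close. It gives the time, the measured TCP pose, the force and the opening at its end, in the units of the state.
- r.sense(): the state, without advancing time (a new reading comes with each control period).
- vision.grab_frame(name): name is "scene" or "top" or "wrist"; returns the picture (400x640x3 uint8, red, green, blue); there is no depth.
- vision.camera_params(name): a dict with "fx", "fy", "cx", "cy" (pixels), "position" and "rotation" of the camera in the world. Camera axes: x right, y up, looking along -z (the intrinsics and any distortion apply to the point x, -y, -z); pixel columns grow to the right and rows downward; lengths in mm; the calibration is good to about 2 mm. The wrist camera is an equidistant fisheye: a pixel r from the principal point sees the ray r / f radians off the axis. A picture is of the moment at which its call begins: read the wrist's pose just before it. camera_params takes no time and is no camera call; for the wrist camera it gives the pose at the moment of the call.
- r.sign_off(): hands the job in, once; it reports no verdict.
The state is a dict: "clock": time; "qpos": joint angles; "qvel": joint speeds; "joint_efforts": joint torques, N m; "eef_pos": TCP position; "tcp_rot": TCP orientation; "contact_force": force on the tool from outside, world axes, zero at the start; "wrist_torque": the same for the moment, N m; "opening": opening from 0.0 (shut) to 1.0 (fully open).
Only numpy, scipy, OpenCV 4.12 (cv2) and the standard library are available. Lean on these libraries where they do the work, as an engineer would, in place of code of your own. Each camera call takes 0.05 s, during which the arm holds its last target. There are 200 camera calls.

TASK

With the long-handled scoop, gather all the white cover balls from under the low clear roof and tip them into the tank of the small water bath, without striking the roof. Once all of them are in the tank, turn the dial so that its pointer points at the long index mark, and leave the scoop standing level on its mat, lengthwise and centred. Leave the bottle and the beaker alone.

Things in the scene. Friction and masses are not known exactly. Their poses are not given: they have to be found in the camera images.
- scoop: Long-handled scoop, 370 mm long, about 0.2 kg: aluminium pan (130 mm wide inside, 136 outside), black handle. Origin on its flat underside halfway along; +x to the open mouth, +z up. Pan from its 55 mm high rear wall at x = 55 mm to the lip at x = 185 mm; side walls 38 mm high up to x = 130 mm, then 9 mm up to x = 176 mm. Stands level by itself. Holds about four balls.
- scoop_grip (a point): Where to hold the scoop (firmly, near 100 N, the pan is the far end): on the handle at scoop x = -120 mm, 47 mm above the underside; axes as scoop (close along its y). The handle is a level bar 18 mm wide and tall, centre line 45 mm above the underside, from x = 55 mm back to x = -185 mm, with a foot down to the bench at its end.
- scoop_lip (a point): Middle of the scoop's front lip, on the underside, 305 mm ahead of scoop_grip; axes as scoop. From the 1.5 mm thick lip a ramp rises to a low sill 9 mm behind it, 4 mm above the underside; the floor behind is 2.5 mm thick. The sill keeps balls in while the scoop is level; they roll out over it when it is tipped nose down by more than 30 degrees.
- bay: Low bay fixed on the bench where the balls are kept. Origin on the bench, mid-bay; +x points inwards. The open mouth is at x = -100 mm, without a sill: the floor is the bench itself. Inside 260 mm wide (y = -130 to +130 mm); the foot of the aluminium back fence is at x = +100 mm and it leans outwards by 15 degrees; the side walls are clear, upright, 6 mm thick.
- roof: Clear plastic roof of the bay (the low overhang), with an aluminium strip along its front edge. Origin on its underside above the bay's origin, 85 mm above the bench; 5 mm thick; it covers bay x = -100 to +135 mm and the full width, so a gripper cannot reach in.
- bath: Small water bath, drained and dry, fixed, 360 by 240 mm and 110 mm high. Origin on the bench under its middle. The -x end (x = -180 to -40 mm) is a flat-topped beige console with the dial; the +x end is the open steel tank, inside x = -30 to +170 mm, y = -110 to +110 mm, rim 110 mm and floor 10 mm above the bench.
- tank (a point): Centre of the tank's inner floor (bath x = 70, y = 0, 10 mm above the bench); axes as bath.
- dial (a joint): Thermostat dial on top of the console, a black disc with an upright bar grip (57 mm long, 14 mm wide, 32 mm tall), rad. Grows clockwise seen from above, 0 to 3.5, and stays where it is left (light friction, 0.03 N m). At 0 the white pointer line on the bar points to the bath's -x. It points at the long index mark at 1.75.
- dial_grip (a point): On the dial's axis, 37 mm above the console (147 mm above the bench), at the height to grip; 23 mm above the disc. Turns with the dial: its x runs along the bar, -x is the pointer's end; pinch across its y.
- dial_mark (a point): Middle of the long thick index mark on the console, 57 mm from the dial's axis (the short thin ticks are only the scale).
- mat: Flat grey parking mat of the scoop on the bench, 400 by 170 mm and 1 mm thick, look only (the scoop stands at bench height). Origin at its middle, x along its length.
- reagent: Amber bottle, 66 mm across, 150 mm tall; bystander. Origin under its base.
- beaker: Glass beaker, 70 mm across, 90 mm tall; bystander. Origin under its base.
- ball0: White hollow plastic ball, 44 mm across, about 20 g, origin at its centre; starts on the bench inside the bay, rolls sluggishly. May be absent.
- ball1: White hollow plastic ball, 44 mm across, about 20 g, origin at its centre; starts on the bench inside the bay, rolls sluggishly. May be absent.
- ball2: White hollow plastic ball, 44 mm across, about 20 g, origin at its centre; starts on the bench inside the bay, rolls sluggishly. May be absent.
- ball3: White hollow plastic ball, 44 mm across, about 20 g, origin at its centre; starts on the bench inside the bay, rolls sluggishly. May be absent.
- ball4: White hollow plastic ball, 44 mm across, about 20 g, origin at its centre; starts on the bench inside the bay, rolls sluggishly. May be absent.

How it is judged (in metres and radians):
On the way, in this order (a step that is already met when the one before it is completed fails the run):
1. all the balls are in the tank (x of ball0 in the frame of bath between -0.03 and 0.17 m and y of ball0 in the frame of bath between -0.11 and 0.11 m and z of each of ball0, ball1, ball2, ball3, ball4 in the frame of bath below 0.095 m and x of ball1 in the frame of bath between -0.03 and 0.17 m and y of ball1 in the frame of bath between -0.11 and 0.11 m and x of ball2 in the frame of bath between -0.03 and 0.17 m and y of ball2 in the frame of bath between -0.11 and 0.11 m and x of ball3 in the frame of bath between -0.03 and 0.17 m and y of ball3 in the frame of bath between -0.11 and 0.11 m and x of ball4 in the frame of bath between -0.03 and 0.17 m and y of ball4 in the frame of bath between -0.11 and 0.11 m), for 0.2 s.
2. then the dial is set to its index mark (value of joint dial between 1.63 and 1.87 rad), for 0.2 s.
At the end, for the whole second after the job is handed in: Every ball present lies inside the tank, below its rim; the dial's pointer is within 0.12 rad of the index mark; the scoop stands level at rest on the bench, its middle within 50 mm of the mat's middle and its length within 0.25 rad of the mat's (all of step 1 and all of step 2 and horizontal distance between scoop and mat below 0.05 m and angle between the x axis of scoop and the x axis of mat, either way round below 0.25 rad and angle between scoop's own z axis and vertical below 0.1 rad and height (world z) of scoop below 0.012 m and linear speed of scoop below 0.03 m/s); the robot touches nothing.
It fails at once if the roof is struck by the scoop or the robot (more than 2 N) (contact force between roof and scoop above 2 N or contact force between roof and the fingers above 2 N or contact force between roof and the arm above 2 N).
It fails at once if the bottle or the beaker is pushed more than 30 mm or tipped (distance of any of reagent, beaker from where it was at the start of the episode above 0.03 m or angle between any of reagent, beaker's own z axis and vertical above 0.4 rad).
Of ball0, ball1, ball2, ball3, ball4 only 3 to 5 are there at a start; the rules pass over those that are not, and their reading is None.
At some moment in a run one of scoop may be knocked a few centimetres aside while the robot is not near it.
It also fails if it takes over 210 s, if anything falls off the work surface, if the arm or the gripper's body presses on something with over 40 N, if the wrist force passes 120 N, or if a joint passes its speed limit or range.

## Working session

There is one attempt and no reset: what is moved stays moved. The work goes in short steps, Python scripts to look and compute and a tool call to move; the robot and the scene stay as the last step left them, time stands still between calls to the robot, and variables do not carry over. Pictures are saved under pics/ and viewed, about 12 in all and at most 16, crops included, and the job is handed in when it is done.

Besides the shell and the picture viewer there is one more tool, called by a JSON object that holds its "api" and its "payload", one argument or row to a line. move_arm: Moves the arm, as the interface text tells. Its arguments: {"type":"object","properties":{"series":{"type":"string"},"grip_force":{"type":"number"}},"required":["series"]}

```bash
ls; mkdir -p pics; python3 - <<'E'
from rig import r, vision
import cv2
s=r.sense(); print(s)
for n in("scene","top","wrist"):
    print(n,vision.camera_params(n))
    cv2.imwrite(f"pics/{n}0.png",vision.grab_frame(n)[:,:,::-1])
E
```

```text
pics
{'clock': 0.0, 'qpos': array([ 1.27760471e+00,  3.53638283e-01,  1.63414968e+00,  2.18754032e-05,
        1.15521398e+00, -2.41333866e-03]), 'qvel': array([ 0.0005061 , -0.00135967, -0.00055557, -0.00030594, -0.0021831 ,
       -0.00083241]), 'joint_efforts': array([-1.70347088e-03, -6.05282950e+01, -3.42071915e+01, -1.51224622e-04,
        9.78977914e-03, -2.31212545e-05]), 'eef_pos': array([179.04611152, 598.29400853, 230.5612007 ]), 'tcp_rot': array([-3.14018342e+00, -2.34019591e-05,  2.85080551e+00]), 'contact_force': array([-0.00744824,  0.50935952,  0.18229385]), 'wrist_torque': array([0.03522327, 0.01618666, 0.02648833]), 'opening': 0.9990517965191442}
scene {'fx': 362.42004092312504, 'fy': 362.42004092312504, 'cx': 326.89738358215965, 'cy': 202.8233940048552, 'position': array([1222.09849623,  607.05312954,  720.29025758]), 'rotation': array([0.94023187, 0.00459349, 2.30762939])}
top {'fx': 443.5657940959155, 'fy': 443.5657940959155, 'cx': 321.2738297256807, 'cy': 195.71484141520708, 'position': array([ 550.97330573,   30.38166548, 1490.02832489]), 'rotation': array([ 0.04301365,  0.01851012, -1.58896619])}
wrist {'fx': 309.70691628693146, 'fy': 309.70691628693146, 'cx': 318.03271868962656, 'cy': 196.67050073069248, 'position': array([112.57905505, 618.91916915, 373.75307148]), 'rotation': array([-2.78338900e-01,  1.07926190e-03,  1.28071598e+00])}
```

View pics/top0.png

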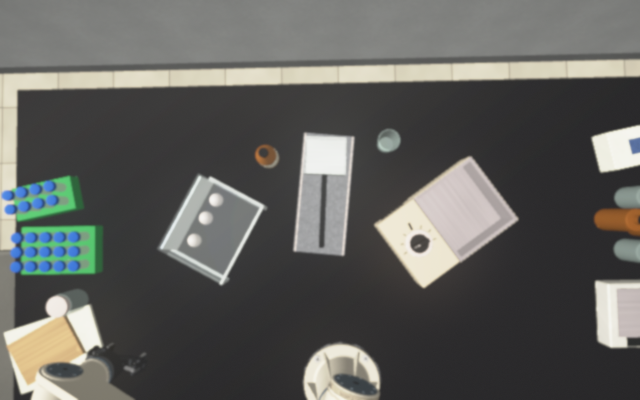

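View pics/scene0.png

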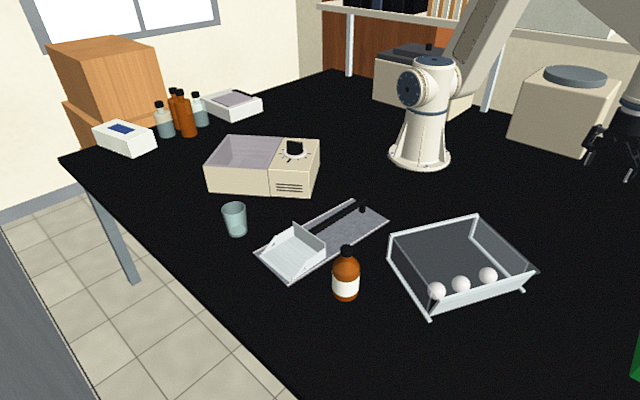

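Top view: three balls at about (216,200), (205,217) and (194,240) near the back fence. The bay mouth faces lower right. The scoop is on its mat (handle px 323,247→325,180), the tank is at about (467,210) and the dial at (419,243). The scene view also shows three balls.

```bash
cat > h.py <<'E'
import numpy as np, cv2
from scipy.spatial.transform import Rotation as R
from rig import r, vision
def ray(cam,u,v,fish=False):
    p=np.array([(u-cam['cx'])/cam['fx'],(v-cam['cy'])/cam['fy']])
    if fish:
        th=np.hypot(*p); d=np.array([*(p/max(th,1e-9)*np.sin(th)),np.cos(th)])
    else: d=np.array([*p,1.])
    d=d*[1,-1,-1]
    return np.array(cam['position']),R.from_euler('xyz',cam['rotation']).apply(d)
def onz(cam,u,v,z,fish=False):
    o,d=ray(cam,u,v,fish); return o+d*(z-o[2])/d[2]
def tri(rays):
    A=np.zeros((3,3));b=np.zeros(3)
    for o,d in rays:
        d=d/np.linalg.norm(d);P=np.eye(3)-np.outer(d,d);A+=P;b+=P@o
    x=np.linalg.solve(A,b)
    return x,[np.linalg.norm(np.cross(x-o,d/np.linalg.norm(d))) for o,d in rays]
def proj(cam,X,fish=False):
    c=R.from_euler('xyz',cam['rotation']).inv().apply(np.array(X)-cam['position'])*[1,-1,-1]
    if fish:
        th=np.arctan2(np.hypot(c[0],c[1]),c[2]);k=th/np.hypot(c[0],c[1])
    else: k=1/c[2]
    return cam['cx']+cam['fx']*c[0]*k,cam['cy']+cam['fy']*c[1]*k
E
python3 - <<'E'
from h import *
im=cv2.imread('pics/top0.png'); sc=cv2.imread('pics/scene0.png')
a=cv2.resize(im[120:300,155:525],None,fx=2.16,fy=2.16,interpolation=cv2.INTER_CUBIC)
cv2.imwrite('pics/topc.png',a)
b=cv2.resize(sc[125:325,180:545],None,fx=2.19,fy=2.19,interpolation=cv2.INTER_CUBIC)
cv2.imwrite('pics/scenec.png',b)
c=vision.camera_params('top');s=vision.camera_params('scene')
g=cv2.cvtColor(im,cv2.COLOR_BGR2GRAY)
# balls: bright low-sat blobs in each view
for n,I,(x0,x1,y0,y1) in(('top',im,(180,235,185,255)),('scene',sc,(420,505,260,305))):
    G=cv2.cvtColor(I,cv2.COLOR_BGR2GRAY)[y0:y1,x0:x1]
    G=cv2.resize(G,None,fx=4,fy=4,interpolation=cv2.INTER_CUBIC)
    k=cv2.HoughCircles(cv2.GaussianBlur(G,(7,7),0),cv2.HOUGH_GRADIENT,1,40,param1=80,param2=14,minRadius=20,maxRadius=45)
    print(n,None if k is None else [(round(x0+q[0]/4,1),round(y0+q[1]/4,1),round(q[2]/4,1)) for q in k[0]])
E
```

```text
top [(np.float32(215.4), np.float32(199.9), np.float32(6.3)), (np.float32(204.9), np.float32(217.9), np.float32(6.3)), (np.float32(193.6), np.float32(240.4), np.float32(6.6))]
scene [(np.float32(460.6), np.float32(284.9), np.float32(9.6)), (np.float32(435.9), np.float32(290.4), np.float32(8.8)), (np.float32(487.4), np.float32(275.4), np.float32(8.4))]
```

View pics/topc.png

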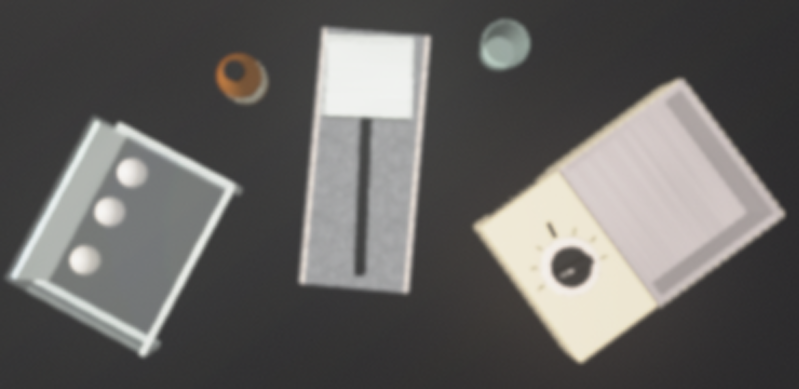

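View pics/scenec.png

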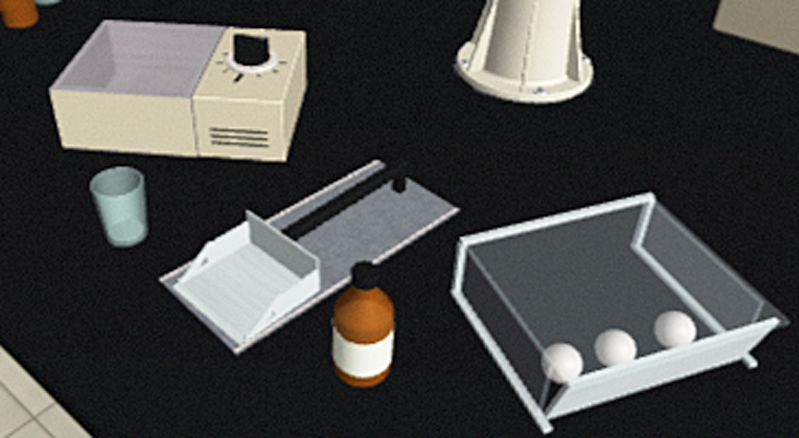

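```bash
python3 - <<'E'
from h import *
np.set_printoptions(precision=1,suppress=True)
c=vision.camera_params('top');s=vision.camera_params('scene')
T=lambda x,y:(155+x/2.16,120+y/2.16)
S=lambda x,y:(180+x/2.19,125+y/2.19)
def two(n,t,q):
    x,e=tri([ray(c,*t),ray(s,*q)]); print(n,x,np.array(e))
bt=[(215.4,199.9),(204.9,217.9),(193.6,240.4)];bs=[(435.9,290.4),(460.6,284.9),(487.4,275.4)]
for i in range(3):
    two('ball',bt[i],bs[i]); print('  z22',onz(c,*bt[i],22),onz(s,*bs[i],22))
two('roof frontL',T(237,188),S(460,240)); two('roof frontR',T(148,348),S(652,197))
for n,p in(('fL',(237,188)),('fR',(148,348)),('bL',(97,122)),('bR',(12,278))): print(n,onz(c,*T(*p),88))
print('mat',[onz(c,*T(*p),0)[:2] for p in((322,28),(431,37),(408,292),(300,283))])
print('mat scene',[onz(s,*S(*p),0)[:2] for p in((162,279),(238,352),(459,210),(378,161))])
print('handle',onz(c,*T(366,120),54),onz(c,*T(360,275),54))
two('handle rear',T(360,275),S(403,166))
for n,t,q in(('A',(475,228),(285,95)),('B',(582,362),(305,32)),('C',(682,80),(52,88)),('D',(783,213),(108,21))): two('bath'+n,T(*t),S(*q))
two('dial',T(572,266),S(251,38)); two('mark',T(551,229),S(238,76))
print('bottle',onz(c,*T(235,70),150),'beaker',onz(c,*T(505,44),90))
E
```

```text
ball [608.  407.1  24. ] [1.4 1.4]
  z22 [607.4 408.9  22. ] [607.1 405.5  22. ]
ball [548.8 443.4  21.3] [1.3 1.3]
  z22 [548.2 444.4  22. ] [550.3 442.5  22. ]
ball [475.1 480.7  23.1] [1.6 1.6]
  z22 [474.4 482.5  22. ] [475.  479.2  22. ]
roof frontL [577.2 238.5  86. ] [3.8 3.8]
roof frontR [345.5 373.9  87.4] [6. 6.]
fL [579.3 235.1  88. ]
fR [348.3 368.2  88. ]
bL [680.5 440.8  88. ]
bR [453.4 567.6  88. ]
mat [array([829.3, 111.2]), array([811.5, -59.1]), array([415.4, -15.1]), array([432. , 151.9])]
mat scene [array([808.9, -52.2]), array([826.5, 111.1]), array([433.2, 153.6]), array([416.3,  -9.7])]
handle [678.6  44.4  54. ] [446.7  57.6  54. ]
handle rear [445.3  58.3  38.7] [0.5 0.5]
bathA [ 516.1 -108.8  124.5] [0.8 0.8]
bathB [ 320.1 -256.7  105.3] [1.9 1.9]
bathC [ 721.  -411.1  108.3] [1.8 1.8]
bathD [ 525.1 -546.4  107.8] [4.7 4.7]
dial [ 461.  -237.8  152.9] [0.5 0.5]
mark [ 511.6 -217.2  113.7] [0.5 0.5]
bottle [744.4 226.7 150. ] beaker [ 783.1 -161.9   90. ]
```

```bash
cat >> h.py <<'E'
def Rof(e): return R.from_euler('xyz',e)
def plan(p1,e1,n,grip,zfirst=0):
    s=r.sense(); p0=np.array(s['eef_pos']);R0=Rof(s['tcp_rot']);R1=Rof(e1)
    rv=(R0.inv()*R1).as_rotvec()
    Rs=[R0*R.from_rotvec(rv*i/n) for i in range(n+1)]
    ps=[p0+(np.array(p1)-p0)*i/n for i in range(n+1)]
    out=[]
    for i in range(n):
        t=Rs[i].inv().apply(ps[i+1]-ps[i])/40; a=np.degrees(rv/n)
        out.append(f"{grip} "+" ".join(f"{x:.3g}" for x in np.round(t,2)+0.)+" "+" ".join(f"{x:.3g}" for x in np.round(a,1)+0.))
    print("; ".join(out))
E
python3 - <<'E'
from h import *
plan([500,54,230],[np.pi,0,np.radians(-3.5)],18,-1)
E
```

```text
-1 -0.64 -0.6 0 0 0 9.3; -1 -0.73 -0.49 0 0 0 9.3; -1 -0.8 -0.36 0 0 0 9.3; -1 -0.85 -0.23 0 0 0 9.3; -1 -0.87 -0.09 0 0 0 9.3; -1 -0.88 0.05 0 0 0 9.3; -1 -0.86 0.19 0 0 0 9.3; -1 -0.81 0.33 0 0 0 9.3; -1 -0.75 0.46 0 0 0 9.3; -1 -0.67 0.57 0 0 0 9.3; -1 -0.57 0.67 0 0 0 9.3; -1 -0.45 0.75 0 0 0 9.3; -1 -0.32 0.82 0 0 0 9.3; -1 -0.19 0.86 0 0 0 9.3; -1 -0.05 0.88 0 0 0 9.3; -1 0.09 0.87 0 0 0 9.3; -1 0.23 0.85 0 0 0 9.3; -1 0.37 0.8 0 0 0 9.3
```

{"api": "move_arm", "payload": {
  "series": "-1 -0.65 -0.6 0 0 0 9.3; -1 -0.75 -0.5 0 0 0 9.3; -1 -0.8 -0.35 0 0 0 9.3; -1 -0.85 -0.25 0 0 0 9.3; -1 -0.85 -0.1 0 0 0 9.3; -1 -0.9 0.05 0 0 0 9.3; -1 -0.85 0.2 0 0 0 9.3; -1 -0.8 0.35 0 0 0 9.3; -1 -0.75 0.45 0 0 0 9.3; -1 -0.65 0.55 0 0 0 9.3; -1 -0.55 0.65 0 0 0 9.3; -1 -0.45 0.75 0 0 0 9.3; -1 -0.3 0.8 0 0 0 9.3; -1 -0.2 0.85 0 0 0 9.3; -1 -0.05 0.9 0 0 0 9.3; -1 0.1 0.85 0 0 0 9.3; -1 0.25 0.85 0 0 0 9.3; -1 0.35 0.8 0 0 0 9.3; -1 0 0 0 0 0 0; -1 0 0 0 0 0 0"
}}

```text
clock: 2.65
eef_pos: [478.4, 22.3, 229.0]
tcp_rot: [3.138, 0.002, -0.166]
contact_force: [-0.7, 0.2, 0.4]
opening: 1.001
```

```bash
python3 - <<'E'
from h import *
import json
s=r.sense();c=vision.camera_params('wrist');im=vision.grab_frame('wrist')
cv2.imwrite('pics/w1.png',im[:,:,::-1]);print(s['qpos'],s['eef_pos'],c['position'],c['rotation'])
json.dump({k:np.array(v).tolist() for k,v in c.items()},open('c1.json','w'))
E
```

```text
[ 0.04570447  0.12757693  1.93711043 -0.00346049  1.07944029  1.78438574] [478.3876679   22.33455822 228.95120542] [547.94743725  11.60497546 371.93915371] [-0.28114522 -0.00328849 -1.736324  ]
```

View pics/w1.png

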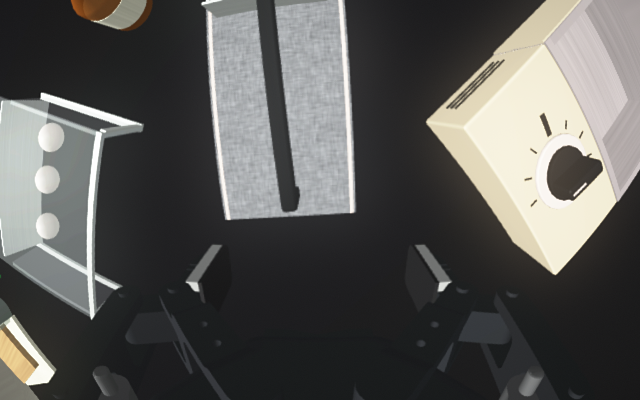

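Wrist view: handle runs from (265,0) to its rear end at (290,205). The mat's rear corners are at (226,219) and (355,212). The balls are at (50,137), (47,180) and (48,225), and the dial is at (568,173).

{"api": "move_arm", "payload": {
  "series": "-1 0.4 -0.4 0.5 0 0 -3; -1 0.3 -0.4 0.5 0 0 -3; -1 0 0 0 0 0 0; -1 0 0 0 0 0 0"
}}

```text
clock: 3.2
eef_pos: [509.7, 53.6, 188.9]
tcp_rot: [3.138, 0.002, -0.051]
contact_force: [0.8, -0.4, -0.2]
opening: 0.999
```

```bash
python3 - <<'E'
from h import *
import json
np.set_printoptions(precision=1,suppress=True)
s=r.sense();c2=vision.camera_params('wrist');im2=vision.grab_frame('wrist')[:,:,::-1]
cv2.imwrite('pics/w2.png',im2);print(s['eef_pos'],s['tcp_rot'])
json.dump({k:np.array(v).tolist() for k,v in c2.items()},open('c2.json','w'))
c1=json.load(open('c1.json'));im1=cv2.imread('pics/w1.png')
for n,c,im in((1,c1,im1),(2,c2,im2)):
    g=cv2.cvtColor(im,cv2.COLOR_BGR2GRAY)
    for v in range(20,260,20):
        row=cv2.blur(g,(3,3))[v].astype(int); m=row[:]>75
        e=[int(u) for u in np.flatnonzero(np.diff(m.astype(int))) if 180<u<400]
        print(n,v,e)
E
```

```text
[509.7  53.6 188.9] [ 3.1  0.  -0.1]
1 20 [205, 258, 275, 346]
1 40 [205, 260, 277, 347]
1 60 [206, 262, 279, 349]
1 80 [207, 265, 281, 350]
1 100 [209, 267, 283, 351]
1 120 [211, 270, 286, 352]
1 140 [213, 272, 288, 353]
1 160 [215, 275, 291, 354]
1 180 [217, 278, 293, 355]
1 200 [220, 280, 297, 355]
1 220 [225, 231]
1 240 []
2 20 [240, 308, 326]
2 40 [238, 308, 326, 399]
2 60 [237, 307, 325, 398]
2 80 [236, 307, 325, 397]
2 100 [235, 307, 325, 396]
2 120 [235, 307, 325, 394]
2 140 [234, 307, 325, 393]
2 160 [234, 307, 324, 391]
2 180 [234, 307, 324, 389]
2 200 [234, 307, 324, 386]
2 220 [235, 307, 324, 384]
2 240 [236, 307, 323, 381]
```

View pics/w2.png

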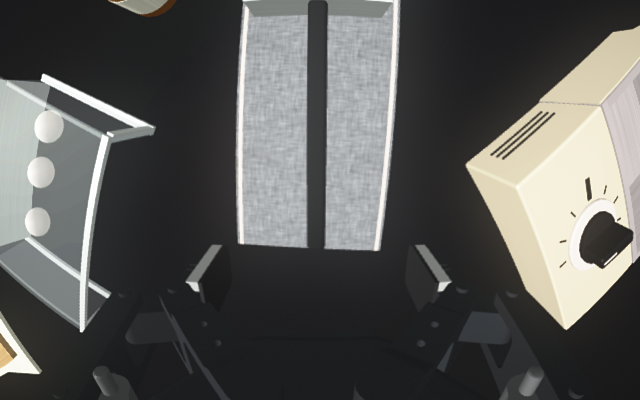

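View 2: handle centred at u≈316 between the fingers (187…452), rear end at about row 248. The bay's front strip runs (108,135)→(83,328), balls are at (48,126), (40,172) and (37,222), and the dial is at about (605,235).

```bash
python3 - <<'E'
from h import *
import json
np.set_printoptions(precision=1,suppress=True)
c1=json.load(open('c1.json'));c2=json.load(open('c2.json'))
def two(n,a,b):
    x,e=tri([ray(c1,*a,True),ray(c2,*b,True)]);print(n,x,np.array(e))
    return x
def hl(c,pts,z): return np.array([onz(c,u,v,z,True)[:2] for u,v in pts])
p1=[(267,20),(283-.0,180)];
for z in(45,54,63):
    for c,L,Rr in((c1,[(258.5,20),(280.5,200)],[(275.5,20),(297,200)]),(c2,[(308.5,20),(307.5,240)],[(326.5,20),(323.5,240)])):
        a=hl(c,L,z);b=hl(c,Rr,z);m=(a+b)/2;d=m[0]-m[1];h=np.arctan2(d[1],d[0])
        w=np.abs(np.cross(d/np.linalg.norm(d),b-a))
        print(z,'y at x=508:',m[1][1]+(508-m[1][0])*np.tan(h),'head',np.degrees(h),'w',w)
print('rear',hl(c1,[(290,211)],54),hl(c2,[(316,248)],54))
for n,a,b in(('matL',(226,219),(239,245)),('matR',(355,212),(380,250)),('roofL',(101,131),(108,136)),('roofR',(93,317),(83,329)),
 ('b0',(50,137),(48,126)),('b1',(47,180),(40,172)),('b2',(48,225),(37,222)),('mark',(546,124),(588,188)),('consA',(428,123),(467,166)),('consB',(555,274),(567,328))): two(n,a,b)
E
```

```text
45 y at x=508: 55.67164314213418 head -3.316322115464544 w [18.  18.2]
45 y at x=508: 55.67620292827412 head -3.4402526360000802 w [16.5 16.2]
54 y at x=508: 54.52229455560884 head -3.316322115464543 w [17.5 17.7]
54 y at x=508: 55.6609646377408 head -3.4402526360000842 w [16.  15.7]
63 y at x=508: 53.37294596908349 head -3.3163221154645433 w [17.  17.2]
63 y at x=508: 55.645726347207486 head -3.44025263600008 w [15.4 15.2]
rear [[446.3  58.4]] [[447.2  58.8]]
matL [436.2 147.5  15.5] [0.7 0.7]
matR [416.2 -15.    5.5] [0.5 0.5]
roofL [578.1 236.2  98.4] [0.2 0.2]
roofR [339.9 380.   86.4] [0.5 0.5]
b0 [607.  409.1  21.9] [0.2 0.2]
b1 [545.6 457.5  10.7] [0.5 0.5]
b2 [476.9 463.7  34.5] [1. 1.]
mark [ 510.6 -222.2  107.7] [0.1 0.1]
consA [ 513.3 -121.8    1.7] [0. 0.]
consB [ 325.  -254.4  110.4] [1. 1.]<stdin>:13: DeprecationWarning: Arrays of 2-dimensional vectors are deprecated. Use arrays of 3-dimensional vectors instead. (deprecated in NumPy 2.0)
```

{"api": "move_arm", "payload": {
  "series": "-1 0.05 -0.05 0.8 0 0 0.5; -1 0 0 0.8 0 0 0; -1 0 0 0.8 0 0 0; -1 0 0 0.8 0 0 0; -1 0 0 0.6 0 0 0; -1 0 0 0 0 0 0; -1 0 0 0 0 0 0",
  "grip_force": 100
}}

```text
clock: 4.12
eef_pos: [514.4, 53.8, 40.3]
tcp_rot: [3.14, -0.009, -0.064]
contact_force: [0.1, 0.2, 0.1]
opening: 1.003
```

{"api": "move_arm", "payload": {
  "series": "-1 -0.05 -0.05 0.3 0 0 0; -1 0 0 0 0 0 0; 1 0 0 0 0 0 0; 1 0 0 0 0 0 0; 1 0 0 0 0 0 0; 1 0 0 0 0 0 0; 1 0 0 0 0 0 0; 1 0 0 0 0 0 0; 1 0 0 0 0 0 0; 1 0 0 0 0 0 0",
  "grip_force": 100
}}

```text
clock: 5.38
eef_pos: [514.4, 56.2, 30.7]
tcp_rot: [3.141, -0.013, -0.064]
contact_force: [0.2, 0.4, 0.2]
opening: 0.187
```

```bash
python3 - <<'E'
from h import *
import h
print('lift 0 0 -0.9 x3 first')
class F: pass
s=r.sense()
def P(p0,e0,p1,e1,n):
    h.r=type('x',(),{'sense':staticmethod(lambda:{'eef_pos':p0,'tcp_rot':e0})}); plan(p1,e1,n,1)
P([514.4,56,139],[np.pi,-.013,-.064],[335,-3,140],[np.pi,-.013,-.064],7)
P([335,-3,139],[np.pi,-.013,-.064],[331,-3,140],[np.pi,-.013,np.radians(60)],8)
E
```

```text
lift 0 0 -0.9 x3 first
1 -0.63 0.25 -0.01 0 0 0; 1 -0.63 0.25 -0.01 0 0 0; 1 -0.63 0.25 -0.01 0 0 0; 1 -0.63 0.25 -0.01 0 0 0; 1 -0.63 0.25 -0.01 0 0 0; 1 -0.63 0.25 -0.01 0 0 0; 1 -0.63 0.25 -0.01 0 0 0
1 -0.01 0 0 0.1 0 -8; 1 -0.01 0 0 0.1 0 -8; 1 -0.01 0 0 0.1 0 -8; 1 -0.01 0 0 0.1 0 -8; 1 -0.01 -0.01 0 0.1 0 -8; 1 -0.01 -0.01 0 0.1 0 -8; 1 -0.01 -0.01 0 0.1 0 -8; 1 -0.01 -0.01 0 0.1 0 -8
```

{"api": "move_arm", "payload": {
  "series": "1 0 0 -0.7 0 0 0; 1 0 0 -0.7 0 0 0; 1 0 0 -0.7 0 0 0; 1 0 0 -0.6 0 0 0; 1 -0.65 0.25 0 0 0 0; 1 -0.65 0.25 0 0 0 0; 1 -0.65 0.25 0 0 0 0; 1 -0.65 0.25 0 0 0 0; 1 -0.65 0.25 0 0 0 0; 1 -0.65 0.25 0 0 0 0; 1 -0.65 0.25 0 0 0 -4; 1 0 0 0 0 0 -8; 1 0 0 0 0 0 -8; 1 0 0 0 0 0 -8; 1 0 0 0 0 0 -8; 1 0 0 0 0 0 -8; 1 0 0 0 0 0 -8; 1 0 0 0 0 0 -8; 1 0 0 0 0 0 0"
}}

```text
clock: 7.75
eef_pos: [313.9, -3.9, 137.0]
tcp_rot: [3.138, 0.001, 1.017]
contact_force: [-0.6, 0.4, -1.5]
opening: 0.189
```

```bash
python3 - <<'E'
from h import *
import json
s=r.sense();c2=vision.camera_params('wrist');im2=vision.grab_frame('wrist')[:,:,::-1]
cv2.imwrite('pics/w3.png',im2);print(s['eef_pos'],s['tcp_rot'],s['qpos'],s['contact_force'])
json.dump({k:np.array(v).tolist() for k,v in c2.items()},open('c3.json','w'))
E
```

```text
[313.87948065  -3.89478364 136.96862834] [3.13771088e+00 9.29784628e-04 1.01668571e+00] [-0.01413704 -0.01002874  2.33915608 -0.00385784  0.80961755  0.54262884] [-0.61085078  0.38908326 -1.50240831]
```

View pics/w3.png

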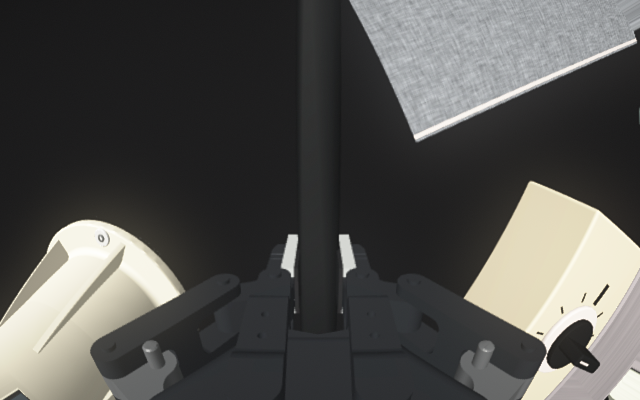

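The wrist camera sees only the handle between the fingers, not the pan. I'll use the fixed cameras instead.

```bash
python3 - <<'E'
from h import *
t=vision.grab_frame('top')[:,:,::-1];s=vision.grab_frame('scene')[:,:,::-1]
cv2.imwrite('pics/t3.png',t);cv2.imwrite('pics/s3.png',s)
a=cv2.resize(t[160:300,150:350],(800,560),interpolation=cv2.INTER_CUBIC)
cv2.imwrite('pics/t3c.png',a)
E
```

```text
(no output)
```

View pics/t3c.png

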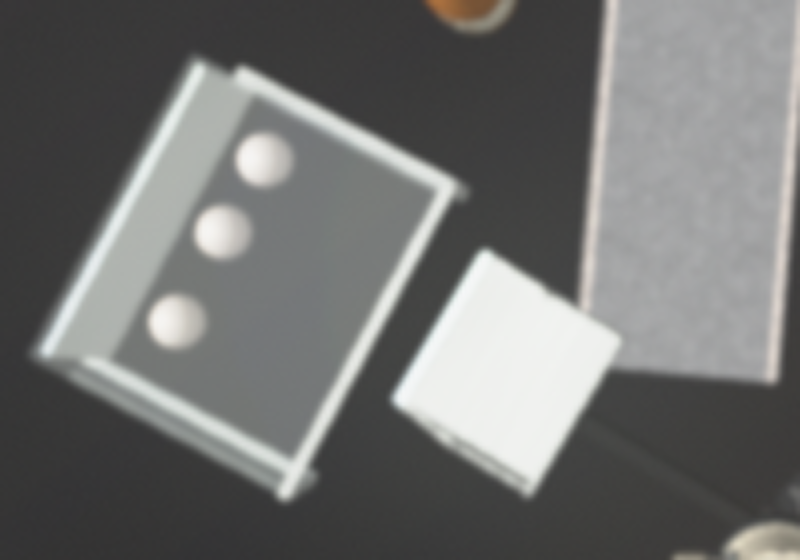

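```bash
python3 - <<'E'
from h import *
np.set_printoptions(precision=1,suppress=True)
c=vision.camera_params('top')
def L(n,a,b,z):
    A,B=[onz(c,150+p[0]/4,160+p[1]/4,z) for p in(a,b)];d=A-B
    nrm=np.degrees(np.arctan2(-d[0],d[1])+np.pi)
    print(n,A[:2],B[:2],'len',np.linalg.norm(d),'normal',nrm%360,'mid',((A+B)/2)[:2])
L('foot',(252,100),(112,358),0)
L('strip',(455,190),(288,495),88)
L('strip in',(443,190),(290,468),88)
L('lip',(485,250),(395,402),103)
L('rear',(621,342),(529,494),155)
L('sidewallL rail',(240,70),(455,183),88); L('railR',(88,360),(296,470),88)
print([onz(c,150+x/4,160+y/4,22)[:2] for x,y in((264,160),(223,232),(177,321))])
E
```

```text
foot [658.8 422.3] [443.6 542.3] len 246.39770208258986 normal 60.859608453415326 mid [551.2 482.3]
strip [577.9 238.2] [340.2 373. ] len 273.31122082132947 normal 60.431727002625856 mid [459.  305.6]
strip in [578.1 247.7] [361.3 371.3] len 249.54653635338966 normal 60.31666516035487 mid [469.7 309.5]
lip [530.2 213. ] [413.1 284.9] len 137.43295916237187 normal 58.44112611150666 mid [471.7 249. ]
rear [460.3 104.8] [348.2 175.6] len 132.55583105382146 normal 57.73845396513925 mid [404.3 140.2]
sidewallL rail [676.6 408.6] [583.4 238.1] len 194.24569746030173 normal 151.34710776397156 mid [630.  323.3]
railR [448.7 531.2] [359.6 366.5] len 187.1763587082458 normal 151.58433232076146 mid [404.2 448.8]
[array([607. , 406.9]), array([547.8, 441.5]), array([474.8, 480.4])]
```

{"api": "move_arm", "payload": {
  "series": "1 0 0.25 0 0 0 -2.5; 1 0 0.25 0.5 0 0 0; 1 0 0 0.6 0 0 0; 1 0 0 0.6 0 0 0; 1 0 0 0.5 0 0 0; 1 0 0 0 0 0 0; 1 0 0 0 0 0 0"
}}

```text
clock: 8.78
eef_pos: [334.1, -14.8, 47.8]
tcp_rot: [3.135, -0.001, 1.045]
contact_force: [-0.2, -0.5, -1.1]
opening: 0.189
```

{"api": "move_arm", "payload": {
  "series": "1 0 0 0.2 0 -0.6 -0.9; 1 0 0 0.05 0 0 0; 1 0 0 0 0 0 0; 1 0 0 0 0 0 0"
}}

```text
clock: 9.28
eef_pos: [335.6, -14.8, 38.7]
tcp_rot: [3.131, 0.009, 1.061]
contact_force: [-0.1, -1.2, -2.0]
opening: 0.191
```

{"api": "move_arm", "payload": {
  "series": "1 0 0 0.06 0.6 0 0; 1 0 0 0 0 0 0; 1 0 0 0.05 0 0 0; 1 0 0 0 0 0 0; 1 0 0 0 0 0 0"
}}

```text
clock: 9.9
eef_pos: [336.2, -14.9, 34.3]
tcp_rot: [-3.142, 0.008, 1.061]
contact_force: [-0.6, -0.3, -0.1]
opening: 0.191
```

{"api": "move_arm", "payload": {
  "series": "1 0.6 -0.08 0 0 0 0; 1 0.65 0 0 0 0 0; 1 0.65 0 0 0 0 0; 1 0.65 0 0 0 0 0; 1 0.65 0 0 0 0 0; 1 0.5 0 0 0 0 0; 1 0 0 0 0 0 0; 1 0 0 0 0 0 0"
}}

```text
clock: 10.9
eef_pos: [408.0, 119.6, 33.3]
tcp_rot: [3.141, 0.007, 1.059]
contact_force: [-0.2, -1.4, 0.8]
opening: 0.188
```

{"api": "move_arm", "payload": {
  "series": "1 0.35 0 0 0 0 0; 1 0.35 0 0 0 0 0; 1 0.35 0 0 0 0 0; 1 0.35 0 0 0 0 0; 1 0.3 0 0 0 0 0; 1 0 0 0 0 0 0"
}}

```text
clock: 11.65
eef_pos: [443.3, 182.3, 32.7]
tcp_rot: [3.141, 0.007, 1.058]
contact_force: [1.5, -0.3, -0.1]
opening: 0.189
```

```bash
cat > look.py <<'E'
from h import *
import sys
n=sys.argv[1]
t=vision.grab_frame('top')[:,:,::-1];s=vision.grab_frame('scene')[:,:,::-1]
cv2.imwrite(f'pics/t{n}.png',t);cv2.imwrite(f'pics/s{n}.png',s)
a=cv2.resize(t[160:295,145:280],(400,400),interpolation=cv2.INTER_CUBIC)
b=cv2.resize(s[200:335,375:510],(400,400),interpolation=cv2.INTER_CUBIC)
cv2.imwrite(f'pics/c{n}.png',np.hstack([a,b]))
q=r.sense();d=q['eef_pos'][:2]-[508,392];u=np.array([.488,.873]);v=np.array([-.873,.488])
print('bay lip x',d@u+302,'y',d@v,q['eef_pos'],q['tcp_rot'],q['contact_force'],q['clock'])
E
python3 look.py 4
```

```text
bay lip x 86.32538063297685 y -45.69408796791801 [442.65956248 181.47481574  32.68196747] [3.14116754 0.00799964 1.05724307] [0.26439505 0.52803142 0.6331027 ] 11.75
```

View pics/c4.png

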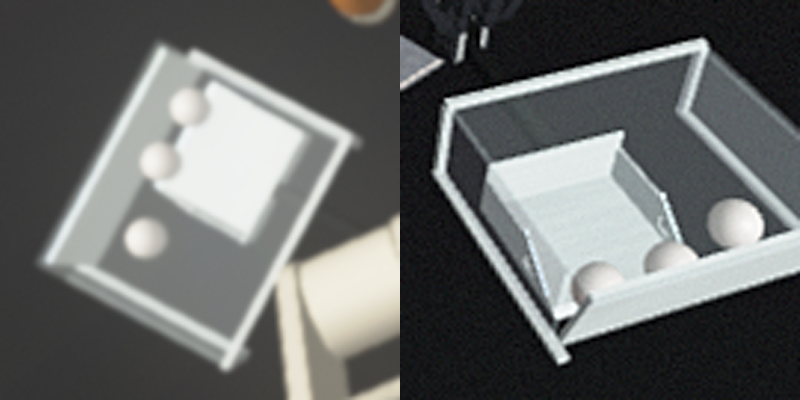

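Both near balls are on the lip against the fence (crop px 188,107 and 158,160), and the third is untouched at (146,238). Pushing on.

{"api": "move_arm", "payload": {
  "series": "1 0.25 0 0 0 0 0; 1 0.25 0 0 0 0 0; 1 0.1 0 0 0 0 0; 1 0 0 0 0 0 0; 1 0 0 0 0 0 0"
}}

```text
clock: 12.38
eef_pos: [447.9, 196.2, 30.7]
tcp_rot: [-3.135, 0.027, 1.058]
contact_force: [0.3, -3.7, 2.6]
opening: 0.19
```

```bash
python3 look.py 5
```

```text
bay lip x 101.84032642272919 y -43.02999201691494 [447.90366862 196.31539076  30.72130888] [-3.13479976  0.02640625  1.0577787 ] [-1.61678295 -4.66168198  2.47222655] 12.475
```

View pics/c5.png

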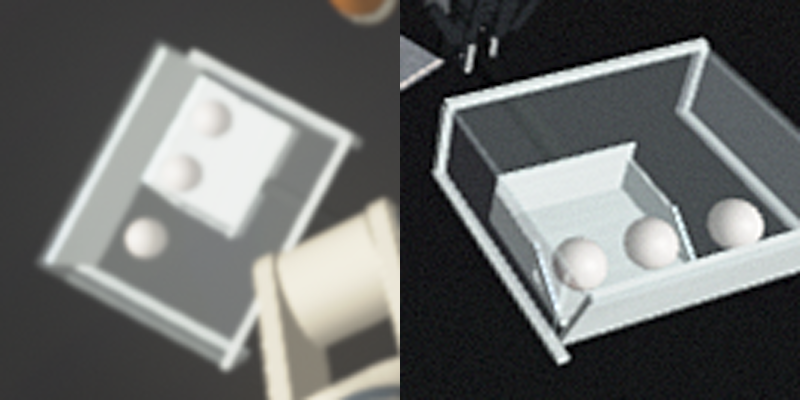

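Both balls are now in the pan (210,118 and 180,172); the third is still at (146,238). I'll level the nose, back off and shift sideways under the roof.

{"api": "move_arm", "payload": {
  "series": "1 -0.15 0 -0.1 -0.2 1.5 0; 1 -0.15 0 -0.1 0 1.5 0; 1 -0.2 0 0 0 0 0; 1 -0.3 0 0 0 0 0; 1 -0.3 0 0 0 0 0; 1 -0.3 0 0 0 0 0; 1 -0.3 0 0 0 0 0; 1 -0.3 0 0 0 0 0; 1 -0.3 0 0 0 0 0; 1 -0.2 0 0 0 0 0; 1 0 0 0 0 0 0; 1 0 0 0 0 0 0"
}}

```text
clock: 13.98
eef_pos: [393.8, 103.0, 35.9]
tcp_rot: [-3.137, -0.026, 1.059]
contact_force: [0.5, -0.8, -1.8]
opening: 0.191
```

```bash
python3 look.py 6
```

```text
bay lip x -5.919339825711518 y -41.298947448348464 [393.82051429 103.11139657  35.88181778] [-3.13653608 -0.02639174  1.05913988] [ 0.03464154  0.46977386 -2.13086249] 14.075
```

{"api": "move_arm", "payload": {
  "series": "1 0 -0.1 0 0 0 0; 1 0 -0.2 0 0 0 0; 1 0 -0.3 0 0 0 0; 1 0 -0.3 0 0 0 0; 1 0 -0.3 0 0 0 0; 1 0 -0.3 0 0 0 0; 1 0 -0.3 0 0 0 0; 1 0 -0.2 0 0 0 0; 1 0 -0.15 0 0 0 0; 1 0 0 0 0 0 0; 1 0 0 0 0 0 0"
}}

```text
clock: 15.45
eef_pos: [313.1, 148.9, 36.4]
tcp_rot: [-3.137, -0.027, 1.061]
contact_force: [-0.1, -1.5, -2.2]
opening: 0.188
```

```bash
python3 look.py 7
```

```text
bay lip x -5.3979028205160375 y 51.4630186935276 [313.11581149 148.82197156  36.39908926] [-3.13643907 -0.02651831  1.06080087] [ 0.63593917  0.65377452 -2.7484989 ] 15.55
```

View pics/c7.png

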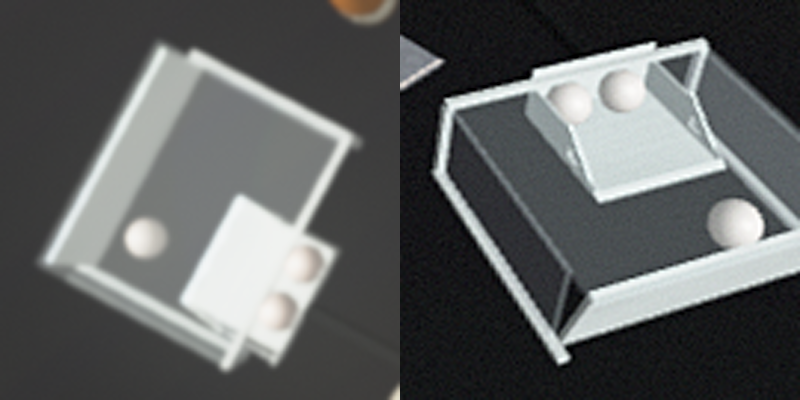

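Two balls rest at the pan's rear (300,263 and 275,312). The third, at (146,238), is in line with the pan.

{"api": "move_arm", "payload": {
  "series": "1 0 0.08 0.05 0 -1 0; 1 0.1 0 0.03 0 -0.9 0; 1 0.3 0 0 0 0 0; 1 0.3 0 0 0 0 0; 1 0.3 0 0 0 0 0; 1 0 0 0 0 0 0"
}}

```text
clock: 16.3
eef_pos: [338.8, 185.5, 32.7]
tcp_rot: [-3.138, 0.007, 1.06]
contact_force: [0.6, -0.5, -1.2]
opening: 0.191
```

```bash
python3 look.py 8
```

```text
bay lip x 37.82694635589729 y 47.29100551209827 [337.84495434 184.5115792   32.6164878 ] [-3.1370303   0.00829898  1.05988442] [-0.33644107 -0.12253233 -0.62297061] 16.4
```

{"api": "move_arm", "payload": {
  "series": "1 0.35 0 0 0 0 0; 1 0.35 0 0 0 0 0; 1 0.35 0 0 0 0 0; 1 0.35 0 0 0 0 0; 1 0.2 0 0 0 0 0; 1 0 0 0 0 0 0; 1 0 0 0 0 0 0"
}}

```text
clock: 17.27
eef_pos: [367.9, 241.1, 31.0]
tcp_rot: [-3.134, 0.018, 1.06]
contact_force: [-0.2, -4.5, 0.6]
opening: 0.189
```

```bash
python3 look.py 9
```

```text
bay lip x 101.94365627009941 y 48.61935159753203 [367.96603959 241.11824622  31.08613998] [-3.1340584   0.01733136  1.06039516] [-1.39413813 -3.6811179   1.27918767] 17.375
```

View pics/c9.png

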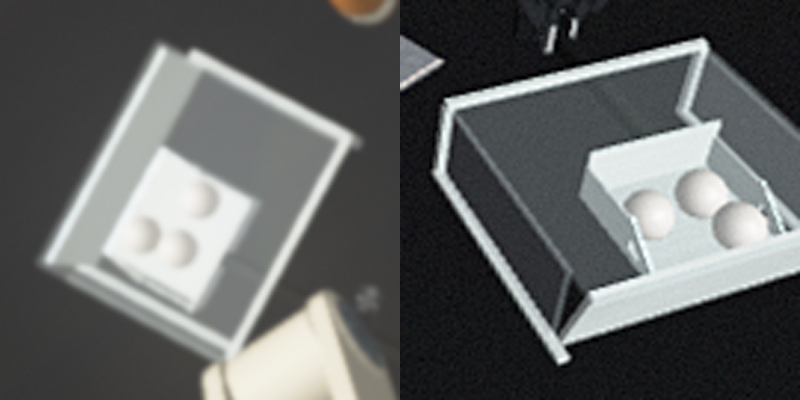

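All three balls are in the pan (200,200; 140,235; 178,248). Withdrawing nose-up, diagonally toward the bay's other side, then straight out.

{"api": "move_arm", "payload": {
  "series": "1 -0.15 0 -0.1 -0.2 1.5 0; 1 -0.15 0 -0.1 0 1.5 0; 1 -0.2 0.05 0 0 0 0; 1 -0.3 0.1 0 0 0 0; 1 -0.3 0.2 0 0 0 0; 1 -0.3 0.25 0 0 0 0; 1 -0.3 0.25 0 0 0 0; 1 -0.3 0.25 0 0 0 0; 1 -0.3 0.25 0 0 0 0; 1 -0.3 0.25 0 0 0 0; 1 -0.3 0.25 0 0 0 0; 1 -0.3 0.2 0 0 0 0; 1 -0.3 0.1 0 0 0 0; 1 -0.3 0 0 0 0 0; 1 -0.3 0 0 0 0 0; 1 -0.2 0 0 0 0 0; 1 -0.1 0 0 0 0 0; 1 0 0 0 0 0 0; 1 0 0 0 0 0 0"
}}

```text
clock: 19.75
eef_pos: [356.4, 31.5, 32.6]
tcp_rot: [-3.14, -0.039, 1.06]
contact_force: [1.0, 0.0, 0.2]
opening: 0.185
```

```bash
python3 look.py 10
```

```text
bay lip x -86.59787353575683 y -43.620699816988406 [356.48647185  31.5655535   32.58664336] [-3.14008158 -0.03871687  1.05987346] [ 0.71701546 -1.28370465  0.02441845] 19.85
```

{"api": "move_arm", "payload": {
  "series": "1 -0.2 0 -0.1 0 0 0; 1 -0.3 0 -0.05 0 0 0; 1 -0.3 0 0 0 0 0; 1 -0.25 0 0 0 0 0; 1 -0.1 0 -0.2 0 0 0; 1 0 0 -0.4 0 0 0; 1 0 0 -0.6 0 0 0; 1 0 0 -0.6 0 0 0; 1 0 0 -0.6 0 0 0; 1 0 0 -0.6 0 0 0; 1 0 0 -0.6 0 0 0; 1 0 0 -0.4 0 0 0; 1 0 0 0 0 0 0; 1 0 0 0 0 0 0"
}}

```text
clock: 21.6
eef_pos: [326.1, -19.1, 204.6]
tcp_rot: [-3.14, -0.038, 1.057]
contact_force: [-0.8, -0.6, -3.2]
opening: 0.188
```

```bash
python3 look.py 11; python3 - <<'E'
from h import *
import cv2
t=cv2.imread('pics/t11.png');s=cv2.imread('pics/s11.png')
cv2.imwrite('pics/c11b.png',np.hstack([cv2.resize(t[150:300,180:330],(400,400)),cv2.resize(s[150:300,330:480],(400,400))]))
s=r.sense();print(s['qpos'])
import h
p0=s['eef_pos'];e0=s['tcp_rot']
plan([410,-60,p0[2]],[np.pi,-.035,np.radians(5)],8,1)
h.r=type('x',(),{'sense':staticmethod(lambda:{'eef_pos':[410,-60,p0[2]],'tcp_rot':[np.pi,-.035,np.radians(5)]})})
plan([410,-215,p0[2]],[np.pi,-.035,np.radians(-50)],9,1)
E
```

```text
bay lip x -145.6733886551806 y -41.766600829680925 [326.04730195 -19.08874227 204.33709014] [-3.13909922 -0.03729616  1.05676849] [ 1.18821566 -0.02956321 -2.26643656] 21.7
[-0.0999548  -0.11702648  2.24598484  0.04176356  1.0003031   0.39168665]
1 0.02 0.29 0 -0.3 0 6.9; 1 0.05 0.29 0 -0.3 0 6.9; 1 0.09 0.28 0 -0.3 0 6.9; 1 0.12 0.27 0 -0.3 0 6.9; 1 0.15 0.25 0.01 -0.3 0 6.9; 1 0.18 0.23 0.01 -0.3 0 6.9; 1 0.21 0.21 0.01 -0.3 0 6.9; 1 0.23 0.18 0.01 -0.3 0 6.9
1 -0.04 0.43 0 -0.2 0 6.1; 1 0.01 0.43 0 -0.2 0 6.1; 1 0.05 0.43 0 -0.2 0 6.1; 1 0.1 0.42 0 -0.2 0 6.1; 1 0.14 0.41 0.01 -0.2 0 6.1; 1 0.19 0.39 0.01 -0.2 0 6.1; 1 0.23 0.37 0.01 -0.2 0 6.1; 1 0.26 0.34 0.01 -0.2 0 6.1; 1 0.3 0.31 0.01 -0.2 0 6.1
```

View pics/c11b.png

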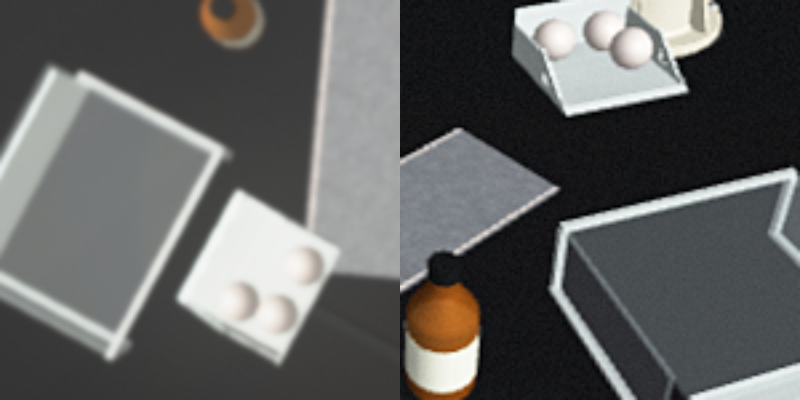

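All three balls are in the lifted pan and the bay is empty. Swinging to the bath.

{"api": "move_arm", "payload": {
  "series": "1 0 0.15 0 0 0 3; 1 0.05 0.3 0 -0.3 0 7; 1 0.05 0.3 0 -0.3 0 7; 1 0.1 0.3 0 -0.3 0 7; 1 0.1 0.25 0 -0.3 0 7; 1 0.15 0.25 0 -0.3 0 7; 1 0.2 0.25 0 -0.3 0 7; 1 0.2 0.2 0 -0.3 0 7; 1 0.1 0.3 0 -0.3 0 6; 1 0 0.4 0 -0.2 0 6; 1 0.05 0.45 0 -0.2 0 6; 1 0.05 0.45 0 -0.2 0 6; 1 0.1 0.4 0 -0.2 0 6; 1 0.15 0.4 0 -0.2 0 6; 1 0.2 0.4 0 -0.2 0 6; 1 0.25 0.35 0 -0.2 0 6; 1 0.15 0.2 0 0 0 4; 1 0 0.1 0 0 0 2; 1 0 0 0 0 0 0; 1 0 0 0 0 0 0"
}}

```text
clock: 24.2
eef_pos: [392.3, -208.7, 188.0]
tcp_rot: [3.128, -0.003, -0.854]
contact_force: [0.0, -0.6, -1.6]
opening: 0.189
```

```bash
python3 - <<'E'
from h import *
import h
def tcp(th,lz,hd=-50):
    t=np.radians(th);H=np.radians(hd)
    o=-302*np.cos(t)+31*np.sin(t)
    return [577+o*np.cos(H),-414+o*np.sin(H),lz+302*np.sin(t)+31*np.cos(t)],[np.pi,t-.013,H]
plan(*tcp(20,110),6,1)
def st(a): h.r=type('x',(),{'sense':staticmethod(lambda:{'eef_pos':a[0],'tcp_rot':a[1]})})
for a,b,n in(((20,110),(35,85),6),((35,85),(45,80),5)):
    print(tcp(*b)); st(tcp(*a)); plan(*tcp(*b),n,1)
E
```

```text
1 0.01 -0.04 -0.23 0.2 -3.2 0.1; 1 0 -0.04 -0.23 0.2 -3.2 0.1; 1 -0.01 -0.04 -0.23 0.2 -3.2 0.1; 1 -0.03 -0.04 -0.23 0.2 -3.2 0.1; 1 -0.04 -0.04 -0.22 0.2 -3.2 0.1; 1 -0.05 -0.04 -0.22 0.2 -3.2 0.1
([np.float64(429.4140056967873), np.float64(-238.11386107255765), np.float64(283.6137971509747)], [3.141592653589793, np.float64(0.5978652381980153), np.float64(-0.8726646259971648)])
1 0.11 0 -0.22 0 -2.5 0; 1 0.11 0 -0.23 0 -2.5 0; 1 0.1 0 -0.23 0 -2.5 0; 1 0.08 0 -0.24 0 -2.5 0; 1 0.07 0 -0.24 0 -2.5 0; 1 0.06 0 -0.24 0 -2.5 0
([np.float64(453.82522155087617), np.float64(-267.2060152662608), np.float64(315.46655813512035)], [3.141592653589793, np.float64(0.7723981633974483), np.float64(-0.8726646259971648)])
1 0.07 0 -0.24 0 -2 0; 1 0.06 0 -0.24 0 -2 0; 1 0.05 0 -0.24 0 -2 0; 1 0.04 0 -0.24 0 -2 0; 1 0.03 0 -0.25 0 -2 0
```

{"api": "move_arm", "payload": {
  "series": "1 0 -0.05 -0.25 0.2 -2 0; 1 0 -0.05 -0.25 0.2 -3 0; 1 0 -0.05 -0.25 0.2 -3 0; 1 -0.05 -0.05 -0.25 0.2 -3 0; 1 -0.05 -0.05 -0.2 0.2 -3 0; 1 -0.05 -0.05 -0.2 0 -3 0; 1 0 0 0 0 0 0; 1 0 0 0 0 0 0"
}}

```text
clock: 25.2
eef_pos: [402.1, -197.3, 245.6]
tcp_rot: [-3.136, 0.302, -0.844]
contact_force: [-0.5, -0.2, -2.0]
opening: 0.191
```

```bash
cat > lip.py <<'E'
from h import *
s=r.sense();M=Rof(s['tcp_rot']);p=s['eef_pos']
L=p+M.apply([302,0,31]);d=L[:2]-[520.5,-331]
print('tcp',p,s['tcp_rot'],'lip',L,'bath xy',d@[.562,-.827],d@[.827,.562],'q',s['qpos'],s['contact_force'])
E
python3 lip.py
```

```text
tcp [ 402.14793968 -197.28272418  245.64912562] [-3.13598101  0.30161404 -0.84442913] lip [ 587.68333958 -405.86381748  126.33633123] bath xy 99.66941389440701 13.487156407623967 q [-0.53318841  0.22692645  1.8105973   0.09804436  1.39119014  1.8514075 ] [-0.46238833 -0.15658639 -1.96169729]
```

{"api": "move_arm", "payload": {
  "series": "1 0.2 0.05 -0.1 0 -2.5 0; 1 0.2 0.05 -0.1 0 -2.5 0; 1 0.15 0.05 -0.15 0 -2.5 0; 1 0.1 0.05 -0.2 0 -2.5 0; 1 0.1 0.05 -0.2 0 -2.5 0; 1 0.05 0 -0.25 0 -2.5 0; 1 0.05 0 -0.25 0 -2.5 0; 1 0.05 0 -0.25 0 -2 0; 1 0.05 0 -0.25 0 -2 0; 1 0.05 0 -0.25 0 -2 0; 1 0 0 0 0 0 0; 1 0 0 0 0 0 0; 1 0 0 0 0 0 0; 1 0 0 0 0 0 0; 1 0 0 0 0 0 0; 1 0 0 0 0 0 0"
}}

```text
clock: 27.2
eef_pos: [443.6, -258.9, 296.2]
tcp_rot: [-3.136, 0.71, -0.837]
contact_force: [0.6, -0.1, -2.2]
opening: 0.186
```

```bash
python3 lip.py; python3 - <<'E'
from h import *
t=vision.grab_frame('top')[:,:,::-1];s=vision.grab_frame('scene')[:,:,::-1]
cv2.imwrite('pics/c12.png',np.hstack([cv2.resize(t[150:280,390:520],(400,400)),cv2.resize(s[70:220,180:330],(400,400))]))
E
```

```text
tcp [ 443.63704643 -258.86188651  296.22345733] [-3.13602165  0.71004541 -0.836531  ] lip [ 583.67587075 -413.74975045   75.85132368] bath xy 103.93888297702225 5.7410853563609425 q [-0.62585829  0.52940665  1.39992419  0.15073042  1.90680819  1.78172581] [ 0.56138941 -0.07291756 -2.18642647]
```

View pics/c12.png

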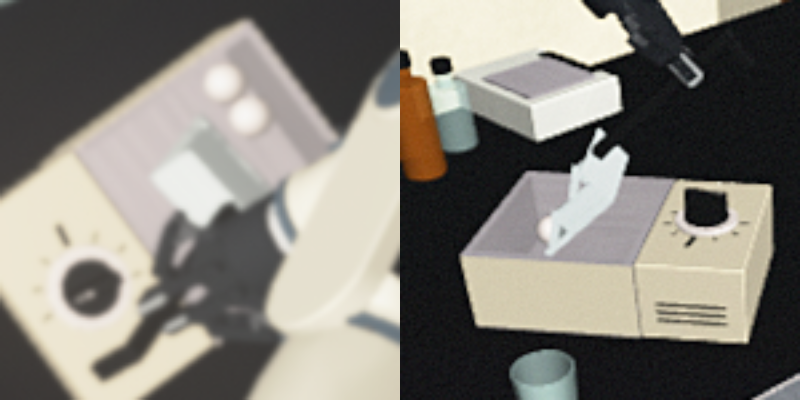

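Two balls lie in the tank; the third is hidden (probably the white spot at 545,230 in the scene half). I'll tilt further, then lift and check by mask.

{"api": "move_arm", "payload": {
  "series": "1 0.05 0 -0.25 0 -2.5 0; 1 0.05 0 -0.25 0 -2.5 0; 1 0 0 -0.25 0 -2.5 0; 1 0 0 -0.2 0 -1.5 0; 1 0 0 0 0 0 0; 1 0 0 0 0 0 0; 1 0 0 0 0 0 0; 1 0 0 0 0 0 0; 1 -0.4 0 -0.4 0 0 0; 1 -0.5 0 -0.4 0 0 0; 1 -0.5 0 -0.4 0 0 0; 1 -0.5 0 -0.4 0 2 0; 1 -0.3 0 -0.1 0 4 0; 1 -0.1 0 0.2 0 6 0; 1 -0.1 0 0.2 0 6 0; 1 -0.1 0 0.2 0 6 0; 1 0 0 0.2 0 6 0; 1 0 0 0.2 0 6 0; 1 0 0 0 0 0 0; 1 0 0 0 0 0 0"
}}

```text
clock: 29.8
eef_pos: [437.8, -253.1, 416.2]
tcp_rot: [-3.134, 0.208, -0.837]
contact_force: [-0.3, 0.3, -2.9]
opening: 0.193
```

```bash
python3 lip.py
```

```text
tcp [ 437.77232706 -253.08268041  416.23360151] [-3.13417319  0.20786121 -0.83685468] lip [ 631.58417195 -467.59850474  323.57870475] bath xy 175.39626805695397 15.09825054250666 q [-0.56901524  0.15182538  1.51169666  0.06215554  1.67659036  1.83981794] [-0.25861604  0.30141913 -2.87597314]
```

```bash
python3 - <<'E'
from h import *
plan([480,20,300],[np.pi,-.013,np.radians(-6)],12,1)
E
```

```text
1 -0.31 -0.44 0.32 -0.4 1 -3.5; 1 -0.28 -0.46 0.31 -0.4 1 -3.5; 1 -0.26 -0.48 0.3 -0.4 1 -3.5; 1 -0.24 -0.5 0.29 -0.4 1 -3.5; 1 -0.21 -0.52 0.28 -0.4 1 -3.5; 1 -0.18 -0.53 0.28 -0.4 1 -3.5; 1 -0.15 -0.54 0.27 -0.4 1 -3.5; 1 -0.13 -0.55 0.27 -0.4 1 -3.5; 1 -0.1 -0.56 0.26 -0.4 1 -3.5; 1 -0.07 -0.57 0.25 -0.4 1 -3.5; 1 -0.04 -0.57 0.25 -0.4 1 -3.5; 1 -0.01 -0.57 0.25 -0.4 1 -3.5
```

{"api": "move_arm", "payload": {
  "series": "1 -0.3 -0.45 0.3 -0.4 1 -3.5; 1 -0.3 -0.45 0.3 -0.4 1 -3.5; 1 -0.25 -0.5 0.3 -0.4 1 -3.5; 1 -0.25 -0.5 0.3 -0.4 1 -3.5; 1 -0.2 -0.5 0.3 -0.4 1 -3.5; 1 -0.2 -0.55 0.3 -0.4 1 -3.5; 1 -0.15 -0.55 0.25 -0.4 1 -3.5; 1 -0.15 -0.55 0.25 -0.4 1 -3.5; 1 -0.1 -0.55 0.25 -0.4 1 -3.5; 1 -0.05 -0.55 0.25 -0.4 1 -3.5; 1 -0.05 -0.55 0.25 -0.4 1 -3.5; 1 0 -0.55 0.25 -0.4 1 -3.5; 1 0 0 0 0 0 0; 1 0 0 0 0 0 0"
}}

```text
clock: 31.55
eef_pos: [482.5, 23.5, 295.3]
tcp_rot: [3.141, 0.01, -0.086]
contact_force: [-0.3, 0.2, -2.6]
opening: 0.193
```

```bash
python3 - <<'E'
from h import *
s=r.sense();print(s['eef_pos'],s['tcp_rot'],s['qpos'],s['clock'])
t=vision.grab_frame('top')[:,:,::-1];cv2.imwrite('pics/t13.png',t)
G=cv2.resize(cv2.cvtColor(t,cv2.COLOR_BGR2GRAY)[150:270,410:525],None,fx=4,fy=4,interpolation=cv2.INTER_CUBIC)
k=cv2.HoughCircles(cv2.GaussianBlur(G,(7,7),0),cv2.HOUGH_GRADIENT,1,40,param1=80,param2=14,minRadius=20,maxRadius=36)
c=vision.camera_params('top')
for q in k[0]:
    x=onz(c,410+q[0]/4,150+q[1]/4,32);d=x[:2]-[520.5,-331];v=G[int(q[1])-6:int(q[1])+7,int(q[0])-6:int(q[0])+7]
    print(q,'bath',d@[.562,-.827],d@[.827,.562],v.mean())
E
```

```text
[482.45512475  23.48346643 295.26522289] [ 3.14101535  0.00971661 -0.08559851] [4.50391954e-02 7.25468346e-02 1.84422229e+00 7.34473285e-04
 1.23453263e+00 1.70118551e+00] 31.55
[ 39.5 375.5  35.4] bath -95.72513457141875 -19.089660556741492 93.62130177514793
[398.5 267.5  30.7] bath 193.61076318605788 -115.76182807154446 161.32544378698225
[354.5 381.5  35.4] bath 109.86501943787852 -169.90170806535295 47.93491124260355
```

```bash
python3 - <<'E'
from h import *
t=cv2.imread('pics/t13.png');s=vision.grab_frame('scene')[:,:,::-1]
cv2.imwrite('pics/s13.png',s)
cv2.imwrite('pics/c13.png',np.hstack([cv2.resize(t[145:295,370:520],(400,400)),cv2.resize(s[100:250,190:340],(400,400))]))
E
```

```text
(no output)
```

View pics/c13.png

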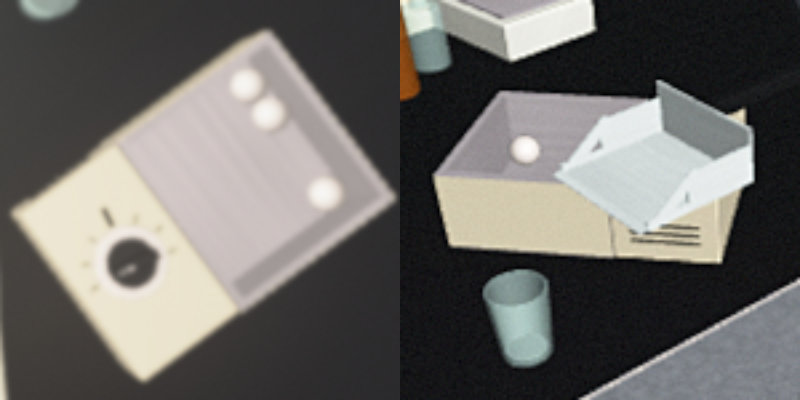

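Top half: all three balls are in the tank (245,83; 268,112; 323,193). Scene half: the pan is empty. Parking the scoop.

{"api": "move_arm", "payload": {
  "series": "1 0.25 -0.45 0.5 0 1.3 1; 1 0.25 -0.45 0.7 0 0 0; 1 0 0 0.8 0 0 0; 1 0 0 0.8 0 0 0; 1 0 0 0.8 0 0 0; 1 0 0 0.8 0 0 0; 1 0 0 0.7 0 0 0; 1 0 0 0.5 0 0 0; 1 0 0 0 0 0 0; 1 0 0 0 0 0 0"
}}

```text
clock: 32.9
eef_pos: [515.9, 50.8, 69.5]
tcp_rot: [-3.141, -0.02, -0.119]
contact_force: [-0.3, 0.6, -1.2]
opening: 0.19
```

{"api": "move_arm", "payload": {
  "series": "1 -0.25 -0.2 0.3 0 -0.4 -0.7; 1 0 0 0.3 0 0 0; 1 0 0 0.2 0 0 0; 1 0 0 0 0 0 0; 1 0 0 0 0 0 0"
}}

```text
clock: 33.52
eef_pos: [508.1, 60.7, 36.9]
tcp_rot: [-3.141, -0.015, -0.106]
contact_force: [0.7, 0.6, -1.5]
opening: 0.185
```

{"api": "move_arm", "payload": {
  "series": "1 0 0 0.08 0 0 0; 1 0 0 0.04 0 0 0; 1 0 0 0.03 0 0 0; 1 0 0 0 0 0 0; 1 0 0 0 0 0 0"
}}

```text
clock: 34.15
eef_pos: [508.9, 60.7, 31.4]
tcp_rot: [-3.14, -0.017, -0.107]
contact_force: [-0.5, -0.3, 0.2]
opening: 0.184
```

{"api": "move_arm", "payload": {
  "series": "0.3 0 0 0 0 0 0; -0.3 0 0 0 0 0 0; -0.5 0 0 0 0 0 0; -0.5 0 0 0 0 0 0; -0.5 0 0 0 0 0 0; -0.5 0 0 -0.3 0 0 0; -0.5 0 0 -0.6 0 0 0; -0.5 0 0 -0.8 0 0 0; -0.5 0 0 -0.8 0 0 0; -0.5 0 0 -0.8 0 0 0; -0.5 0 0 -0.6 0 0 0; -0.5 0 0 0 0 0 0"
}}

```text
clock: 35.65
eef_pos: [506.6, 60.8, 197.1]
tcp_rot: [-3.139, -0.021, -0.106]
contact_force: [-0.3, 1.3, -1.3]
opening: 0.75
```

```bash
python3 - <<'E'
from h import *
import json
s=r.sense();print(s['eef_pos'],s['tcp_rot'],s['opening'],s['qpos'])
c=vision.camera_params('wrist');im=vision.grab_frame('wrist')[:,:,::-1];cv2.imwrite('pics/w14.png',im)
json.dump({k:np.array(v).tolist() for k,v in c.items()},open('c14.json','w'))
t=vision.grab_frame('top')[:,:,::-1];cv2.imwrite('pics/t14.png',t)
g=cv2.blur(cv2.cvtColor(im,cv2.COLOR_BGR2GRAY),(3,3)).astype(int)
for v in(40,100,160,220):
    e=[int(u) for u in np.flatnonzero(np.diff((g[v]>75).astype(int))) if 180<u<440];print(v,e,[onz(c,u+.5,v,0 if i in(0,3) else 54,True)[:2].round(1) for i,u in enumerate(e)])
# dial: centre dark disc & white pointer
for n,P in(('d',[(461,-238,150)]),('mark',[(511,-220,110)])): print(n,[proj(c,p,True) for p in P])
E
```

```text
[506.61125462  60.79604207 197.10611011] [-3.13935476 -0.02088541 -0.10643591] 0.7496096415640772 [ 0.11815285  0.202532    1.92473072 -0.00294687  0.99347259  1.79694431]
40 [241, 264, 283, 396] [array([672. , 129.8]), array([652.5,  96. ]), array([649.7,  78.4]), array([653.9, -41.8])]
100 [241, 252, 271, 396] [array([602.9, 136.9]), array([596.6, 113.2]), array([594. ,  95.4]), array([584.8, -34.1])]
160 [260, 395] [array([532.9, 124. ]), array([526.1, -14.9])]
220 [246, 391] [array([464.1, 151.7]), array([466.1,  -8.1])]
d [(np.float64(619.1079347127654), np.float64(226.0425011319062))]
mark [(np.float64(589.4847958978971), np.float64(170.47137486161137))]
```

The handle now reads at heading ≈ -16° and about 50 mm aside, so the scoop has been knocked. I'll do the dial first and re-park the scoop afterwards.

```bash
python3 - <<'E'
from h import *
plan([455,-225,250],[np.pi,0,np.radians(115)],13,-0.5)
E
```

```text
-0.5 -0.04 0.56 -0.11 0.1 -0.1 -9.3; -0.5 -0.13 0.54 -0.11 0.1 -0.1 -9.3; -0.5 -0.21 0.52 -0.11 0.1 -0.1 -9.3; -0.5 -0.29 0.47 -0.11 0.1 -0.1 -9.3; -0.5 -0.37 0.42 -0.11 0.1 -0.1 -9.3; -0.5 -0.43 0.36 -0.11 0.1 -0.1 -9.3; -0.5 -0.48 0.28 -0.11 0.1 -0.1 -9.3; -0.5 -0.52 0.2 -0.11 0.1 -0.1 -9.3; -0.5 -0.55 0.11 -0.11 0.1 -0.1 -9.3; -0.5 -0.56 0.02 -0.11 0.1 -0.1 -9.3; -0.5 -0.55 -0.07 -0.11 0.1 -0.1 -9.3; -0.5 -0.53 -0.16 -0.11 0.1 -0.1 -9.3; -0.5 -0.5 -0.24 -0.11 0.1 -0.1 -9.3
```

{"api": "move_arm", "payload": {
  "series": "-0.5 -0.05 0.55 -0.1 0.1 -0.1 -9.3; -0.5 -0.15 0.55 -0.1 0.1 -0.1 -9.3; -0.5 -0.2 0.5 -0.1 0.1 -0.1 -9.3; -0.5 -0.3 0.45 -0.1 0.1 -0.1 -9.3; -0.5 -0.35 0.4 -0.1 0.1 -0.1 -9.3; -0.5 -0.45 0.35 -0.1 0.1 -0.1 -9.3; -0.5 -0.5 0.3 -0.1 0.1 -0.1 -9.3; -0.5 -0.5 0.2 -0.1 0.1 -0.1 -9.3; -0.5 -0.55 0.1 -0.1 0.1 -0.1 -9.3; -0.5 -0.55 0 -0.1 0.1 -0.1 -9.3; -0.5 -0.55 -0.05 -0.1 0.1 -0.1 -9.3; -0.5 -0.55 -0.15 -0.1 0.1 -0.1 -9.3; -0.5 -0.5 -0.25 -0.1 0.1 -0.1 -9.3; -0.5 0 0 0 0 0 0; -0.5 0 0 0 0 0 0"
}}

```text
clock: 37.62
eef_pos: [448.7, -230.4, 227.7]
tcp_rot: [-3.106, -0.023, 2.07]
contact_force: [1.3, 0.1, -0.3]
opening: 0.751
```

```bash
cat > snap.py <<'E'
from h import *
import json,sys
s=r.sense();c=vision.camera_params('wrist');im=vision.grab_frame('wrist')[:,:,::-1];n=sys.argv[1]
cv2.imwrite(f'pics/w{n}.png',im);json.dump({k:np.array(v).tolist() for k,v in c.items()},open(f'c{n}.json','w'))
print(s['eef_pos'],s['tcp_rot'],s['qpos'],s['clock'])
for nm,p in(('dial',(461,-238,156)),('mark',(511,-220,110))): print(nm,proj(c,p,True))
E
python3 snap.py 15
```

```text
[ 448.700124   -230.38300582  227.6576047 ] [-3.1058135  -0.02302049  2.07008819] [-0.46622623  0.19041588  1.86436654 -0.01808713  1.12615974 -0.95782869] 37.625
dial (np.float64(330.472093725556), np.float64(226.49639936934122))
mark (np.float64(388.3556639481669), np.float64(217.7154537873207))
```

```bash
python3 - <<'E'
import cv2
im=cv2.imread('pics/w15.png');cv2.imwrite('pics/w15c.png',cv2.resize(im[120:300,230:430],(660,594),interpolation=cv2.INTER_CUBIC))
E
```

```text
(no output)
```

View pics/w15c.png

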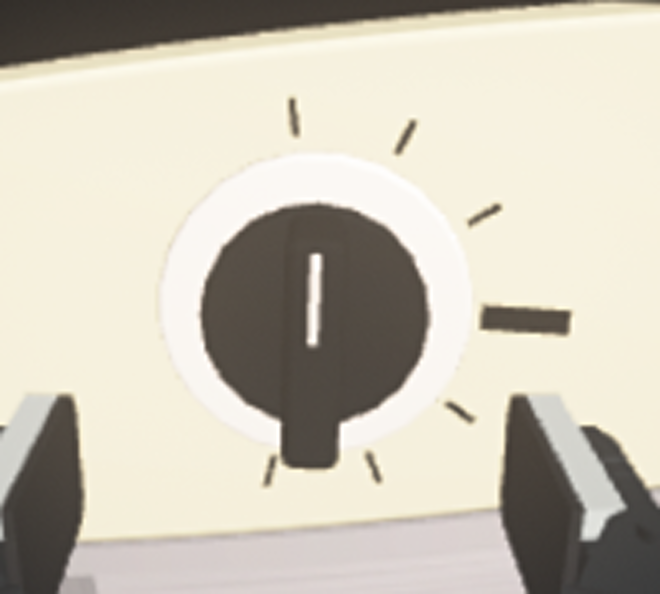

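Last view: dial disc centre at crop (315,312), pointer line (316,256)–(312,345), long mark (481..571, 320). The fingers straddle the bar.

```bash
python3 - <<'E'
from h import *
import json
np.set_printoptions(precision=1,suppress=True)
c=json.load(open('c15.json'))
f=lambda x,y,z:onz(c,230+x/3.3,120+y/3.3,z,True)[:2]
disc=f(315,312,124);ring=f(316,301,112);a,b=f(316,256,156),f(312,345,156);m0,m1=f(481,318,110),f(571,322,110)
print('disc',disc,'ring',ring,'line',a,b,'mark',m0,m1)
ce=(disc+ring)/2;m=(m0+m1)/2
ap=np.degrees(np.arctan2(*(a-b)[::-1]));am=np.degrees(np.arctan2(*(m-ce)[::-1]));print('pointer',ap,'markang',am,'r',np.linalg.norm(m-ce),'turn cw',(ap-am)%360)
print('line dir mark',np.degrees(np.arctan2(*(m1-m0)[::-1])))
# second place check: w1,w2 px of the dial disc by dark blob is oblique; compare with top/scene triangulation
print('scene/top tri dial (461,-238,153)')
E
```

```text
disc [ 457.9 -240.9] ring [ 458.4 -241.6] line [ 447.1 -220.3] [ 456.4 -238.8] mark [ 500.2 -224.5] [ 523.  -213.3]
pointer 116.61164881967481 markang 22.68311417874935 r 57.93492854493688 turn cw 93.92853464092546
line dir mark 26.177496792513704
scene/top tri dial (461,-238,153)
```

```bash
python3 - <<'E'
from h import *
plan([458,-241,165],[np.pi,0,np.radians(117)],3,-0.5)
E
```

```text
-0.5 -0.13 0.04 0.52 -0.7 -0.4 0.6; -0.5 -0.12 0.04 0.52 -0.7 -0.4 0.6; -0.5 -0.12 0.03 0.52 -0.7 -0.4 0.6
```

{"api": "move_arm", "payload": {
  "series": "-0.5 -0.15 0.05 0.5 -0.7 -0.4 0.6; -0.5 -0.1 0.05 0.5 -0.7 -0.4 0.6; -0.5 -0.1 0 0.5 -0.7 -0.4 0.6; -0.5 0 0 0 0 0 0; -0.5 0 0 0 0 0 0"
}}

```text
clock: 38.3
eef_pos: [457.7, -237.1, 165.4]
tcp_rot: [3.141, -0.003, 2.034]
contact_force: [-0.1, -0.1, 0.5]
opening: 0.751
```

```bash
python3 - <<'E'
from h import *
s=r.sense();print(s['eef_pos'],s['tcp_rot'])
plan([458,-241,131],[np.pi,0,np.radians(117)],2,-0.5)
E
```

```text
[ 457.74558502 -237.07898776  165.41054852] [ 3.14050245e+00 -2.57408678e-03  2.03383475e+00]
-0.5 -0.05 -0.02 0.43 0 -0.1 -0.2; -0.5 -0.05 -0.02 0.43 0 -0.1 -0.2
```

{"api": "move_arm", "payload": {
  "series": "-0.5 -0.05 0 0.4 0 0 -0.2; -0.5 -0.05 0 0.4 0 0 -0.2; -0.5 0 0 0 0 0 0; 1 0 0 0 0 0 0; 1 0 0 0 0 0 0; 1 0 0 0 0 0 0; 1 0 0 0 0 0 0; 1 0 0 0 0 0 0",
  "grip_force": 30
}}

```text
clock: 39.3
eef_pos: [457.5, -242.2, 132.9]
tcp_rot: [-3.138, -0.002, 2.043]
contact_force: [1.7, 0.2, -5.9]
opening: 0.156
```

{"api": "move_arm", "payload": {
  "series": "1 0 0 0 0 0 8; 1 0 0 0 0 0 8; 1 0 0 0 0 0 8; 1 0 0 0 0 0 8; 1 0 0 0 0 0 8; 1 0 0 0 0 0 8; 1 0 0 0 0 0 8; 1 0 0 0 0 0 8; 1 0 0 0 0 0 8; 1 0 0 0 0 0 8; 1 0 0 0 0 0 0; 1 0 0 0 0 0 0"
}}

```text
clock: 40.8
eef_pos: [459.2, -242.7, 132.9]
tcp_rot: [3.14, 0.003, 0.608]
contact_force: [-1.5, -1.1, -2.7]
opening: 0.157
```

Yaw is 34.8°; the target is about 24°.

{"api": "move_arm", "payload": {
  "series": "1 0 0 0 0 0 5; 1 0 0 0 0 0 5; 1 0 0 0 0 0 0; 1 0 0 0 0 0 0; 1 0 0 0 0 0 0"
}}

```text
clock: 41.42
eef_pos: [459.3, -242.8, 132.9]
tcp_rot: [3.139, 0.003, 0.441]
contact_force: [-0.7, -2.0, -2.7]
opening: 0.153
```

{"api": "move_arm", "payload": {
  "series": "1 0 0 0 0 0 1; 1 0 0 0 0 0 0; 1 0 0 0 0 0 0; -0.5 0 0 0 0 0 0; -0.5 0 0 0 0 0 0; -0.5 0 0 0 0 0 0; -0.5 0 0 -0.4 0 0 0; -0.5 0 0 -0.6 0 0 0; -0.5 0 0 -0.8 0 0 0; -0.5 0 0 -0.8 0 0 0; -0.5 0 0 0 0 0 0"
}}

```text
clock: 42.8
eef_pos: [460.5, -242.6, 245.2]
tcp_rot: [3.137, -0.0, 0.425]
contact_force: [-0.3, 0.2, 0.1]
opening: 0.751
```

```bash
python3 snap.py 16; python3 - <<'E'
from h import *
import json
c=json.load(open('c16.json'));im=cv2.imread('pics/w16.png')
u,v=proj(c,(458,-241,156),True);u2,v2=proj(c,(510,-218,110),True)
print(u,v,'mark',u2,v2)
g=cv2.cvtColor(im,cv2.COLOR_BGR2GRAY)
# pointer: thin bright blob inside dark bar
def blobs(mask,z,amin,amax,R0):
    n,l,st,ce=cv2.connectedComponentsWithStats(mask.astype(np.uint8))
    for i in range(1,n):
        if amin<st[i,4]<amax:
            w=onz(c,*ce[i],z,True)[:2]
            if np.hypot(*(w-[458,-241]))<R0:
                ys,xs=np.nonzero(l==i);P=np.array([onz(c,x,y,z,True)[:2] for x,y in zip(xs,ys)])
                q=P-P.mean(0);U,S,V=np.linalg.svd(q);L=q@V[0];print(z,st[i],'c',w.round(1),'ang',np.degrees(np.arctan2(V[0][1],V[0][0])).round(1),'len',(L.max()-L.min()).round(1),'ang from axis',np.degrees(np.arctan2(w[1]+241,w[0]-458)).round(1))
blobs(g>150,156,15,300,40); blobs(g<110,110,20,400,75)
E
```

```text
[ 460.54574736 -242.5819696   245.19458941] [ 3.13660575e+00 -2.40946727e-04  4.24537942e-01] [-0.4857928   0.17372679  1.84226019 -0.00318519  1.12152164  0.6618437 ] 42.8
dial (np.float64(312.7277733841671), np.float64(198.4625640378794))
mark (np.float64(317.89574330684576), np.float64(126.97837935957475))
314.65636777405797 203.31323945787562 mark 315.39196878637557 127.0758935444844
156 [316 172   3  27  81] c [ 472.2 -236.6] ang -155.7 len 20.7 ang from axis 17.2
110 [314 114   6  27 161] c [ 510.5 -218.8] ang -155.9 len 23.5 ang from axis 22.9
```

The dial pointer lies along 24.3° and the mark along 24.1°. Now back to the knocked scoop.

```bash
python3 - <<'E'
from h import *
plan([495,115,210],[np.pi,0,np.radians(-17)],9,-1)
E
```

```text
-1 0.5 -0.86 0.09 0 0 4.6; -1 0.43 -0.9 0.09 0 0 4.6; -1 0.35 -0.93 0.09 0 0 4.6; -1 0.28 -0.96 0.09 0 0 4.6; -1 0.2 -0.98 0.09 0 0 4.6; -1 0.12 -0.99 0.09 0 0 4.6; -1 0.04 -1 0.09 0 0 4.6; -1 -0.04 -1 0.09 0 0 4.6; -1 -0.12 -0.99 0.09 0 0 4.6
```

{"api": "move_arm", "payload": {
  "series": "-1 0.5 -0.85 0.1 0 0 4.6; -1 0.45 -0.9 0.1 0 0 4.6; -1 0.35 -0.95 0.1 0 0 4.6; -1 0.3 -0.95 0.1 0 0 4.6; -1 0.2 -1 0.1 0 0 4.6; -1 0.1 -1 0.1 0 0 4.6; -1 0.05 -1 0.1 0 0 4.6; -1 -0.05 -1 0.1 0 0 4.6; -1 -0.1 -1 0.1 0 0 4.6; -1 0 0 0 0 0 0; -1 0 0 0 0 0 0"
}}

```text
clock: 44.22
eef_pos: [495.2, 127.0, 198.4]
tcp_rot: [3.133, 0.01, -0.322]
contact_force: [0.4, 0.7, -0.2]
opening: 1.001
```

```bash
python3 snap.py 17; cat > meas.py <<'E'
from h import *
import json,sys
np.set_printoptions(precision=1,suppress=True)
n=sys.argv[1];c=json.load(open(f'c{n}.json'));im=cv2.imread(f'pics/w{n}.png')
g=cv2.blur(cv2.cvtColor(im,cv2.COLOR_BGR2GRAY),(3,3)).astype(int)
for v in range(20,300,20):
    e=[int(u) for u in np.flatnonzero(np.diff((g[v]>75).astype(int))) if 150<u<480]
    print(v,e,[onz(c,u+.5,v,54,True)[:2].round(0).tolist() for u in e])
t=vision.grab_frame('top')[:,:,::-1];cv2.imwrite(f'pics/t{n}.png',t)
# pan: brightest big blob in top near the mat
ct=vision.camera_params('top')
m=(cv2.cvtColor(t,cv2.COLOR_BGR2GRAY)>200).astype(np.uint8);m[:,:285]=0;m[:,365:]=0;m[:110]=0;m[300:]=0
k=max(cv2.findContours(cv2.morphologyEx(m,cv2.MORPH_OPEN,np.ones((5,5))),0,2)[0],key=cv2.contourArea);b=cv2.boxPoints(cv2.minAreaRect(k))
print('pan box z30',[onz(ct,*p,30)[:2].round(0).tolist() for p in b],'mean',np.mean([onz(ct,*p,30)[:2] for p in b],0))
E
python3 meas.py 17
```

```text
[495.18925058 126.95869236 198.37618996] [ 3.13335521  0.01017388 -0.32240795] [ 2.49000497e-01  2.20263922e-01  1.89820816e+00 -1.65826229e-03
  1.03613368e+00  2.14301713e+00] 44.225
dial (np.float64(658.7339202753337), np.float64(135.12137320327554))
mark (np.float64(616.8850110149431), np.float64(88.17376499459486))
20 [174, 262, 294, 311, 419] [[698.0, 207.0], [659.0, 125.0], [648.0, 98.0], [643.0, 83.0], [617.0, -16.0]]
40 [266, 294, 312, 424] [[639.0, 128.0], [630.0, 104.0], [624.0, 89.0], [597.0, -14.0]]
60 [271, 295, 312, 429] [[619.0, 130.0], [611.0, 109.0], [606.0, 95.0], [576.0, -12.0]]
80 [276, 295, 313, 433] [[599.0, 131.0], [593.0, 115.0], [588.0, 100.0], [557.0, -10.0]]
100 [280, 296, 313, 436] [[580.0, 134.0], [575.0, 120.0], [570.0, 106.0], [537.0, -8.0]]
120 [285, 296, 314, 440] [[561.0, 136.0], [558.0, 126.0], [552.0, 111.0], [518.0, -6.0]]
140 [154, 200, 290, 297, 314, 442] [[591.0, 269.0], [572.0, 220.0], [542.0, 138.0], [540.0, 131.0], [535.0, 116.0], [498.0, -3.0]]
160 [167, 295, 297, 315, 445] [[567.0, 263.0], [523.0, 139.0], [522.0, 138.0], [517.0, 122.0], [477.0, -2.0]]
180 [165, 315, 447] [[549.0, 274.0], [498.0, 128.0], [457.0, 1.0]]
200 [165, 304, 445] [[529.0, 284.0], [483.0, 144.0], [436.0, 7.0]]
220 [164, 309, 354] [[510.0, 296.0], [462.0, 146.0], [447.0, 104.0]]
240 [164] [[488.0, 308.0]]
260 [165, 199, 211, 424, 436] [[466.0, 320.0], [454.0, 277.0], [450.0, 263.0], [376.0, 43.0], [371.0, 29.0]]
280 [166, 185, 198, 437, 450] [[441.0, 333.0], [435.0, 307.0], [431.0, 291.0], [343.0, 32.0], [337.0, 16.0]]
pan box z30 [[741.0, 129.0], [856.0, 94.0], [817.0, -33.0], [702.0, 2.0]] mean [778.8  47.7]
```

{"api": "move_arm", "payload": {
  "series": "-1 0.5 -0.1 0.5 0.4 0.6 -1.2; -1 0.5 -0.1 0.6 0 0.6 0; -1 0.4 -0.1 0.6 0 0 0; -1 0 0 0.6 0 0 0; -1 0 0 0.6 0 0 0; -1 0 0 0 0 0 0; -1 0 0 0 0 0 0",
  "grip_force": 100
}}

```text
clock: 45.2
eef_pos: [556.2, 112.6, 82.0]
tcp_rot: [-3.141, -0.015, -0.308]
contact_force: [0.5, 0.5, -0.2]
opening: 0.997
```

{"api": "move_arm", "payload": {
  "series": "-1 -0.15 -0.13 0.3 0 0 -0.3; -1 0 0 0.5 0 0 0; -1 0 0 0.4 0 0 0; -1 0 0 0 0 0 0; -1 0 0 0 0 0 0"
}}

```text
clock: 45.82
eef_pos: [553.9, 120.5, 34.5]
tcp_rot: [-3.139, -0.019, -0.302]
contact_force: [-0.5, 0.2, -0.1]
opening: 1.0
```

{"api": "move_arm", "payload": {
  "series": "-1 0 0 0.08 0 0 0; -1 0 0 0 0 0 0; 1 0 0 0 0 0 0; 1 0 0 0 0 0 0; 1 0 0 0 0 0 0; 1 0 0 0 0 0 0; 1 0 0 0 0 0 0; 1 0 0 0 0 0 0; 1 0 0 0 0 0 0",
  "grip_force": 100
}}

```text
clock: 46.95
eef_pos: [554.9, 120.7, 32.9]
tcp_rot: [-3.138, -0.021, -0.303]
contact_force: [-0.5, -0.1, 1.3]
opening: 0.185
```

```bash
python3 - <<'E'
from h import *
s=r.sense();p=s['eef_pos'];print(p,s['tcp_rot'],s['opening'],s['contact_force'])
# grip is at scoop x=-117; target centre (622,48.5) heading -6.1
H=np.radians(-6.1)
plan([622-117*np.cos(H),48.5-117*np.sin(H),p[2]],[*s['tcp_rot'][:2],H],6,1)
E
```

```text
[554.94211017 120.67117934  32.93725306] [-3.13771739 -0.02102445 -0.3025704 ] 0.18502790645799322 [-0.47245019 -0.10424259  1.32768828]
1 -0.12 0.3 0 0 0 -1.9; 1 -0.13 0.29 0 0 0 -1.9; 1 -0.14 0.29 0 0 0 -1.9; 1 -0.15 0.29 0 0 0 -1.9; 1 -0.16 0.28 0 0 0 -1.9; 1 -0.17 0.27 0 0 0 -1.9
```

{"api": "move_arm", "payload": {
  "series": "1 0 0 -0.3 0 0 0; 1 0 0 -0.3 0 0 0; 1 -0.1 0.3 0 0 0 -1.9; 1 -0.15 0.3 0 0 0 -1.9; 1 -0.15 0.3 0 0 0 -1.9; 1 -0.15 0.3 0 0 0 -1.9; 1 -0.15 0.3 0 0 0 -1.9; 1 -0.15 0.25 0 0 0 -1.9; 1 0 0 0 0 0 0; 1 0 0 0 0 0 0"
}}

```text
clock: 48.2
eef_pos: [506.4, 58.7, 63.9]
tcp_rot: [-3.141, -0.026, -0.098]
contact_force: [0.5, 0.4, -1.4]
opening: 0.185
```

{"api": "move_arm", "payload": {
  "series": "1 0 -0.05 0.3 0 -0.3 0.3; 1 0 0 0.25 0 0 0; 1 0 0 0.1 0 0 0; 1 0 0 0.05 0 0 0; 1 0 0 0 0 0 0; 1 0 0 0 0 0 0"
}}

```text
clock: 48.95
eef_pos: [507.9, 61.7, 33.5]
tcp_rot: [-3.14, -0.021, -0.104]
contact_force: [-0.8, -0.7, -1.2]
opening: 0.188
```

Just above the bench; lower slightly, release, rise and look.

{"api": "move_arm", "payload": {
  "series": "1 0 0 0.04 0 0 0; 1 0 0 0.03 0 0 0; 1 0 0 0 0 0 0; 1 0 0 0 0 0 0; 0.3 0 0 0 0 0 0; -0.5 0 0 0 0 0 0; -0.8 0 0 0 0 0 0; -0.8 0 0 0 0 0 0; -0.8 0 0 0 0 0 0; -0.8 0 0 -0.3 0 0 0; -0.8 0 0 -0.6 0 0 0; -0.8 0 0 -0.8 0 0 0; -0.8 0 0 -0.8 0 0 0; -0.8 0 0 -0.8 0 0 0; -0.8 0 0 -0.4 0 0 0; -0.8 0 0 0 0 0 0"
}}

```text
clock: 50.95
eef_pos: [505.5, 61.8, 190.8]
tcp_rot: [-3.139, -0.026, -0.104]
contact_force: [1.1, -0.0, -0.3]
opening: 0.902
```

```bash
python3 snap.py 18; python3 meas.py 18 | grep -E '^(20|60|100|160|200|220|pan)'; python3 - <<'E'
from h import *
t=cv2.imread('pics/t18.png');c=vision.camera_params('top')
# balls in tank: bright blobs
g=cv2.cvtColor(t,cv2.COLOR_BGR2GRAY);hsv=cv2.cvtColor(t,cv2.COLOR_BGR2HSV)
m=((g>205)&(hsv[:,:,1]<25)).astype(np.uint8);n,l,st,ce=cv2.connectedComponentsWithStats(m)
for i in range(1,n):
    if st[i,4]>15:
        w=onz(c,*ce[i],32)[:2];d=w-[520.5,-331];x,y=d@[.562,-.827],d@[.827,.562]
        if abs(x)<190 and abs(y)<120: print('bath blob',st[i,4],round(x),round(y))
E
```

```text
[505.5188404   61.80001095 190.7656091 ] [-3.13920369 -0.02569115 -0.10384841] [ 0.12098846  0.20653079  1.93604538 -0.00411006  0.97344318  1.79787078] 50.95
dial (np.float64(627.9167801195772), np.float64(229.8607059603073))
mark (np.float64(594.0693491796819), np.float64(171.6395134258045))
20 [157, 241, 325, 327, 398] [[697.0, 204.0], [674.0, 116.0], [663.0, 40.0], [663.0, 38.0], [660.0, -28.0]]
60 [240, 310, 327, 399] [[635.0, 121.0], [626.0, 57.0], [624.0, 42.0], [620.0, -24.0]]
100 [240, 309, 327, 399] [[597.0, 124.0], [589.0, 62.0], [587.0, 46.0], [582.0, -20.0]]
160 [241, 309, 326, 397, 471] [[542.0, 131.0], [534.0, 67.0], [533.0, 52.0], [527.0, -14.0], [521.0, -93.0]]
200 [244, 309, 326, 395] [[503.0, 134.0], [497.0, 72.0], [495.0, 56.0], [488.0, -11.0]]
220 [245, 310, 326, 393] [[483.0, 136.0], [477.0, 73.0], [475.0, 58.0], [468.0, -8.0]]
pan box z30 [[525.0, 158.0], [547.0, -5.0], [276.0, -39.0], [255.0, 122.0]] mean [400.8  58.9]
bath blob 113 143 82
bath blob 112 144 37
bath blob 32 14 70
bath blob 16 35 71
bath blob 44 -12 67
bath blob 115 144 -80
bath blob 296 -100 -12
```

{"api": "move_arm", "payload": {
  "series": "-0.8 -0.5 0.6 -0.5 0 0 0; -0.8 -0.5 0.9 -0.5 0 0 0; -0.8 -0.5 0.9 -0.3 0 0 0; -0.8 -0.5 0.9 0 0 0 0; -0.8 0 0.9 0 0 0 0; -0.8 0 0.9 0 0 0 0; -0.8 0 0 0 0 0 0; -0.8 0 0 0 0 0 0; -0.8 0 0 0 0 0 0; -0.8 0 0 0 0 0 0"
}}

```text
clock: 52.3
eef_pos: [395.4, -135.7, 232.5]
tcp_rot: [-3.139, -0.009, -0.101]
contact_force: [0.2, 1.0, -0.8]
opening: 0.9
```

```bash
python3 snap.py 19|head -1; python3 meas.py 19 | grep pan; python3 - <<'E'
from h import *
a=cv2.imread('pics/top0.png').astype(int);b=cv2.imread('pics/t19.png').astype(int)
for n,(x0,x1,y0,y1) in(('bottle',(250,285,140,172)),('beaker',(372,405,125,158))): print(n,abs(a-b)[y0:y1,x0:x1].mean())
E
```

```text
[ 395.39904653 -135.73764051  232.45966932] [-3.13871216 -0.0089343  -0.10106677] [-0.33829162  0.01503295  2.05224979  0.00559663  1.06630935  1.33087302] 52.3
pan box z30 [[690.0, 114.0], [814.0, 101.0], [799.0, -39.0], [675.0, -26.0]] mean [744.6  37.6]
bottle 1.10625
beaker 1.0682583409856137
```

```bash
python3 -c "
from rig import r
print(r.sign_off())"
```

```text
the job is handed in; nothing more can be done
None
```

The job is handed in. Three balls were present, and all three were in the tank at the last look. I scooped them up in two passes under the roof and tipped them in together. The largest wrist force I saw during scooping was about 5 N, from the lip touching the fence. I never saw a sign of touching the roof, but I had no direct reading of roof contact.

- **Balls:** the last top view shows three ball-sized blobs inside the tank, at bath x ≈ 143 mm and y ≈ 82, 37 and -80 mm.
- **Dial:** the pointer line runs along 24.3° and the long mark along 24.1°. A cruder check, taking the pointer's and the mark's bearings from my estimated dial axis, disagreed by about 6° (17° against 23°), still within the 0.12 rad limit. I put it down to a small error in that axis estimate.
- **Scoop:** it was knocked about 55 mm and 11° aside just after I first parked it, so I picked it up and parked it again. The last two views put its middle at about (625, 50) mm, against the mat's (622, 48) mm. Its heading was about -6.1°, the same as the mat's. I judged it level from the grip and the light contact as I set it down, not from a picture.
- **Bottle and beaker:** unchanged between the first and last top views.
- **Arm and time:** the arm was clear of everything, and the clock stood at about 52 s of the 210 s allowed.

One automatic count of the balls by circle detection failed midway. I confirmed all three in the tank by viewing a picture instead.

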